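# Stage the valve covers and book them on the tally counter

### The arm

A 6-joint arm with a two-finger parallel gripper is mounted at the origin on the work surface. World frame = base frame: x ahead of the robot, y to its left, z up, the work surface at z = 0. Lengths are in m, angles in rad, forces in N, time in s.
With the tool pointing down it reaches from about 0.375 to 0.975 m from the base axis. Payload 3.8 kg.
Tool frame: the origin (TCP) lies at the very end of the fingers, on their centre line; the grasp point (between the pads) lies 19 mm behind it (bot.grip_depth is the distance from the TCP to the grasp point, in m); z points along the fingers, y is the direction in which the jaws open and shut (so a half turn about z gives the same grasp; the last joint's range is limited). The gripper opens to 85 mm and grips with 20 to 120 N. Pads are 22 mm wide; open, the fingers measure 114 mm over their backs; the gripper's body (76 mm by 85 mm) begins 54 mm behind the grasp point. The pads swing forward as they close: fully open they stand 13 mm farther back than shut.
Start: joints at [-1.327, 0.264, 1.604, -0, 1.274, -0.037], TCP at [0.187, -0.649, 0.231] pointing down, gripper open.
Joint ranges: [-2.63, 2.63], [-0.94, 2.18], [0.31, 2.57], [-1.31, 4.45], [0, 2.66], [-2.55, 2.55]. Speed limits (rad/s): [2.57, 2.57, 3.14, 3.14, 3.14, 3.14].

### API

Orientations are given as a rotation vector (axis times angle).
In Python, from workcell import bot, cams, job gives the robot as it stands.
- The arm moves only by the tool apply_moves, never from a script. Its argument "targets" is a list of rows, each an object of numbers: "dx", "dy", "dz": the shift along the tool's x, y, z in units of 30 mm (1.0 is 30 mm); "wx", "wy", "wz": the turn, a rotation vector about the tool's x, y, z in units of 6 degrees (1.0 is 6 degrees); "jaw": the opening, from 0 (shut) to 1 (fully open). In form: [{"dx": .., "dy": .., "dz": .., "wx": .., "wy": .., "wz": .., "jaw": ..}, ...]. A call has 1 to 5 rows; each row shifts and turns the commanded pose from where the row before left it, along the tool's axes as they then stand; what a row does not reach is not made up. A row lasts 1/10 s, in which the tool goes at most 50 mm and 8.59 degrees, less where a joint would pass 70% of its speed; a pose out of reach is approached as far as the arm can. A call is refused whole if a number of a shift passes 1 or a number of a turn 1, either way. A call with a gripper value outside its range is refused whole. The fingers move at their own pace and stop on an object; "newtons" is the grip in N (left out, the last holds). Time passes only in rows, so rows that do not move let the fingers close. It gives the time, the measured TCP pose, the force and the opening at its end, in the units of the state.
- bot.read_state(): the state, without advancing time (a new reading comes with each control period).
- cams.read_camera(name): name is "side" or "top" or "wrist"; returns a dict with "color" (384x512x3 uint8, red, green, blue), "range_z" (384x512 float32, m along the optical axis (not along the pixel's ray), 0 where there is no reading), "fx", "fy", "cx", "cy" (pixels), "eye" and "rotation" of the camera in the world; the wrist camera has in their place "T_tool_cam" (4x4, takes a point from camera to tool coordinates, whose origin is the TCP and whose axes are the flange's). Camera axes: x right, y down, z forward; pixel columns grow to the right and rows downward; lengths in m; the calibration is good to about 2 mm. A picture is of the moment at which its call begins: read the wrist's pose just before it.
- job.finish_job(): hands the job in, once; it reports no verdict.
The state is a dict: "time": time; "q": joint angles; "joint_vel": joint speeds; "joint_torque": joint torques, N m; "tool_pos": TCP position; "tcp_rot": TCP orientation; "wrist_force": force on the tool from outside, world axes, zero at the start; "torque": the same for the moment, N m; "width": opening from 0.0 (shut) to 1.0 (fully open).
Only numpy, scipy, OpenCV 4.12 (cv2) and the standard library are available. Lean on these libraries where they do the work, as an engineer would, in place of code of your own. Each camera call takes 0.05 s, during which the arm holds its last target.

### The job

First clear the wrench, the brush and the screwdriver off the outgoing rings into the blue bin. Then slide every valve cover along the bench, flat and without lifting it, until each lies wholly inside a yellow ring of its own. Only when they all lie there, book them: press the counter's red lever bar right down and let it come fully back up, once for each cover, and leave the spray bottle, mug and grease can where they stand.

Things in the scene. Friction and masses are not known exactly. Their poses are not given: they have to be found in the camera images.
- cover0_mid (a point): a valve cover, two or three of the three being present: flat steel disc with a blue painted face and bolt holes, 100 mm across and 30 mm high, 0.4 to 0.8 kg, too wide to grasp across, lying loose on the bench; the point is at its centre, half-way up (15 mm above the bench)
- cover1_mid (a point): a valve cover, two or three of the three being present: flat steel disc with a blue painted face and bolt holes, 100 mm across and 30 mm high, 0.4 to 0.8 kg, too wide to grasp across, lying loose on the bench; the point is at its centre, half-way up (15 mm above the bench)
- cover2_mid (a point): a valve cover, two or three of the three being present: flat steel disc with a blue painted face and bolt holes, 100 mm across and 30 mm high, 0.4 to 0.8 kg, too wide to grasp across, lying loose on the bench; the point is at its centre, half-way up (15 mm above the bench)
- ring0 (a point): centre of the right-hand one (seen from the robot) of three yellow rings painted flat on the bench, 170 mm apart along the row's y axis, inside diameter 132 mm; any cover may go in any ring
- ring1 (a point): centre of the middle one (seen from the robot) of three yellow rings painted flat on the bench, 170 mm apart along the row's y axis, inside diameter 132 mm; any cover may go in any ring
- ring2 (a point): centre of the left-hand one (seen from the robot) of three yellow rings painted flat on the bench, 170 mm apart along the row's y axis, inside diameter 132 mm; any cover may go in any ring
- wrench_mid (a point): steel wrench 170 mm long lying flat, its middle: shank 17 mm wide and 7 mm thick, the ends up to 38 mm wide; x runs along it; the point is 3.5 mm above its underside
- brush_mid (a point): flat brush 170 mm long with a round red handle 18 to 20 mm thick; the point is on the handle's axis, 10 mm above its underside and 25 mm from the tool's middle; x runs along it towards the bristle head, which is 42 mm wide and starts 20 mm from the point
- driver_mid (a point): screwdriver 140 mm long with a round orange handle 23 to 26 mm thick and 70 mm long; the point is on the handle's axis, 13 mm above its underside and 30 mm behind the tool's middle; x runs along it towards the blade
- bin: open blue bin, fixed, 240 mm (its x) by 160 mm (its y), 60 mm high, walls 5 mm; the origin is the centre of its underside on the bench
- counter: tally counter, fixed: grey foot 130 x 130 mm, green housing 147 mm high, a white pin wheel and a lever at its -y side; origin on the bench under the axle; the lever points along its -x
- lever_bar (a point): centre of the counter lever's red bar, 18 mm thick and 62 mm long along the counter's y, 130 mm from the axle, which lies 110 mm above the bench. Up, it is 172 mm above the bench; it swings down about the axle by 1.0 rad to its stop, where it is 48 mm above the bench and at the same distance from the axle's upright plane (114 mm; 16 mm farther out half-way). Pressing takes 3 to 6 N; a spring brings it back up
- tally_lever (a joint): counter lever, rad: 0 up (at rest), 1.0 pressed down to its stop
- tally_wheel (a joint): counter's ratchet wheel, rad: 0 at the start, each full stroke of the lever (to the stop and fully back up) advances it by 0.628; an incomplete stroke advances it by less; it cannot be turned back by the lever
- spray: white spray bottle 60 mm across, 150 mm tall, a bystander; origin under its centre
- mug: blue mug 76 mm across, 85 mm tall, a bystander; origin under its centre
- grease: low steel can 60 mm across, 50 mm tall, a bystander; origin under its centre

How it is judged:
On the way, in this order (a step that is already met when the one before it is completed fails the run):
1. wrench, brush and screwdriver all in the blue bin (x of wrench_mid in the frame of bin between -0.115 and 0.115 m and y of wrench_mid in the frame of bin between -0.075 and 0.075 m and height (world z) of each of wrench_mid, brush_mid, driver_mid below 0.05 m and x of brush_mid in the frame of bin between -0.115 and 0.115 m and y of brush_mid in the frame of bin between -0.075 and 0.075 m and x of driver_mid in the frame of bin between -0.115 and 0.115 m and y of driver_mid in the frame of bin between -0.075 and 0.075 m), for 0.2 s.
2. every cover inside a ring of its own ((horizontal distance between cover0_mid and ring0 below 0.018 m or horizontal distance between cover0_mid and ring1 below 0.018 m or horizontal distance between cover0_mid and ring2 below 0.018 m) and (horizontal distance between cover1_mid and ring0 below 0.018 m or horizontal distance between cover1_mid and ring1 below 0.018 m or horizontal distance between cover1_mid and ring2 below 0.018 m) and (horizontal distance between cover2_mid and ring0 below 0.018 m or horizontal distance between cover2_mid and ring1 below 0.018 m or horizontal distance between cover2_mid and ring2 below 0.018 m) and height (world z) of each of cover0_mid, cover1_mid, cover2_mid below 0.02 m), for 0.2 s.
3. only then the first stroke of the counter (value of joint tally_wheel above 0.377 rad), for 0.1 s.
At the end, for the whole second after the job is handed in: wrench, brush and screwdriver lie in the bin; each cover lies flat and still with its centre within 18 mm of the centre of a ring of its own; the counter wheel has advanced exactly one step (0.628 rad, within 0.25) for each cover present; the lever is back up (all of step 1 and all of step 2 and linear speed of each of cover0, cover1, cover2 below 0.02 m/s and value of joint tally_wheel below 2.136 rad and (height (world z) of cover0_mid above -1 m or value of joint tally_wheel below 1.508 rad) and (height (world z) of cover1_mid above -1 m or value of joint tally_wheel below 1.508 rad) and (height (world z) of cover2_mid above -1 m or value of joint tally_wheel below 1.508 rad) and (value of joint tally_wheel above 1.634 rad or (height (world z) of cover0_mid below -1 m and value of joint tally_wheel above 1.005 rad) or (height (world z) of cover1_mid below -1 m and value of joint tally_wheel above 1.005 rad) or (height (world z) of cover2_mid below -1 m and value of joint tally_wheel above 1.005 rad)) and value of joint tally_lever below 0.1 rad); the robot touches nothing.
It fails at once if a cover lifted more than 25 mm off the bench or tipped more than 30 degrees (height (world z) of any of cover0_mid, cover1_mid, cover2_mid above 0.04 m or angle between any of cover0_mid, cover1_mid, cover2_mid's own z axis and vertical above 0.52 rad).
It fails at once if spray bottle, mug or grease can moved more than 30 mm (distance of any of spray, mug, grease from where it was at the start of the episode above 0.03 m).
Of cover0, cover1, cover2 only 2 to 3 are there at a start; the rules pass over those that are not, and their reading is None.
At some moment in a run one of cover0, cover1, cover2, wrench may be knocked a few centimetres aside while the robot is not near it.
Once in a run the grip may slacken for a moment while it holds something.
It also fails if it takes over 210 s, if anything falls off the work surface, if the arm or the gripper's body presses on something with over 40 N, if the wrist force passes 120 N, or if a joint passes its speed limit or range.

## Working session

There is one attempt and no reset: what is moved stays moved. The work goes in short steps, Python scripts to look and compute and a tool call to move; the robot and the scene stay as the last step left them, time stands still between calls to the robot, and variables do not carry over. Pictures are saved under pics/ and viewed, and the job is handed in when it is done.

Besides the shell and the picture viewer there is one more tool, called after "Request:" by a JSON object that holds its "fn" and its "kwargs", one argument or row to a line. apply_moves: Moves the arm, as the interface text tells. Its arguments: {"type":"object","properties":{"targets":{"type":"array"},"newtons":{"type":"number"}},"required":["targets"]}

```bash
ls; mkdir -p pics
cat > h.py <<'E'
import numpy as np, cv2
from workcell import bot, cams, job
from scipy.spatial.transform import Rotation as R
def shot(name,fn,crop=None,scale=1):
    st=bot.read_state(); c=cams.read_camera(name); im=c['color'][:,:,::-1]
    if crop: u0,v0,u1,v1=crop; im=im[v0:v1,u0:u1]
    if scale!=1: im=cv2.resize(im,None,fx=scale,fy=scale,interpolation=cv2.INTER_CUBIC)
    cv2.imwrite('pics/'+fn,im); return c,st
def pose(c,st):
    if 'T_tool_cam' in c:
        T=np.eye(4);T[:3,:3]=R.from_rotvec(st['tcp_rot']).as_matrix();T[:3,3]=st['tool_pos'];T=T@c['T_tool_cam'];return T[:3,:3],T[:3,3]
    r=np.array(c['rotation']);return r,np.array(c['eye'])
def ray(c,st,u,v,z):
    r,e=pose(c,st); d=r@np.array([(u-c['cx'])/c['fx'],(v-c['cy'])/c['fy'],1]); return e+d*(z-e[2])/d[2]
def cloud(c,st):
    r,e=pose(c,st); h,w=c['range_z'].shape; u,v=np.meshgrid(np.arange(w),np.arange(h)); z=c['range_z']
    P=np.stack([(u-c['cx'])/c['fx']*z,(v-c['cy'])/c['fy']*z,z],-1)@r.T+e; P[z==0]=np.nan; return P
E
python3 - <<'E'
from h import *
c,s=shot('top','top0.png',scale=1.5);print(c['eye'],c['rotation'],c['fx'],c['cx'],c['cy'])
c,s=shot('side','side0.png',scale=1.5);print(c['eye'])
c,s=shot('wrist','wrist0.png');print(c['T_tool_cam']);print(s)
E
```

```text
pics
[ 0.37936277 -0.03369249  1.33206518] [-2.16213122  2.10604425 -0.19279324] 419.6902245791614 257.6273850918778 189.3700109567752
[0.24551117 1.15986201 1.05109311]
[[-6.96293208e-04 -9.64561190e-01 -2.63858346e-01  6.85860193e-02]
 [ 9.99999434e-01 -8.83859275e-04  5.92149320e-04  6.03229958e-04]
 [-8.04377899e-04 -2.63857784e-01  9.64561259e-01 -1.42603998e-01]
 [ 0.00000000e+00  0.00000000e+00  0.00000000e+00  1.00000000e+00]]
{'time': 0.1, 'q': array([-1.32690090e+00,  2.64686359e-01,  1.60527123e+00,  1.75080435e-06,
        1.27369967e+00, -3.68813003e-02]), 'joint_vel': array([-0.00163665, -0.00209394, -0.00384838, -0.00100367, -0.00060728,
        0.00040677]), 'joint_torque': array([-1.84525061e-04, -5.16706681e+01, -3.68590665e+01, -1.04550279e-04,
        6.29885093e-03,  8.57587196e-06]), 'tool_pos': array([ 0.18689135, -0.64790742,  0.23006252]), 'tcp_rot': array([-3.10865139e+00, -4.39307556e-01,  3.32249792e-04]), 'wrist_force': array([ 0.75604233, -0.62522858,  0.4716655 ]), 'torque': array([ 0.00260817,  0.02858832, -0.02409749]), 'width': 0.9942465350618878}
```

```bash
sed -i "s/r=np.array(c\['rotation'\]);return r/r=R.from_rotvec(c['rotation']).as_matrix();return r/" h.py
```

```text
(no output)
```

View pics/top0.png

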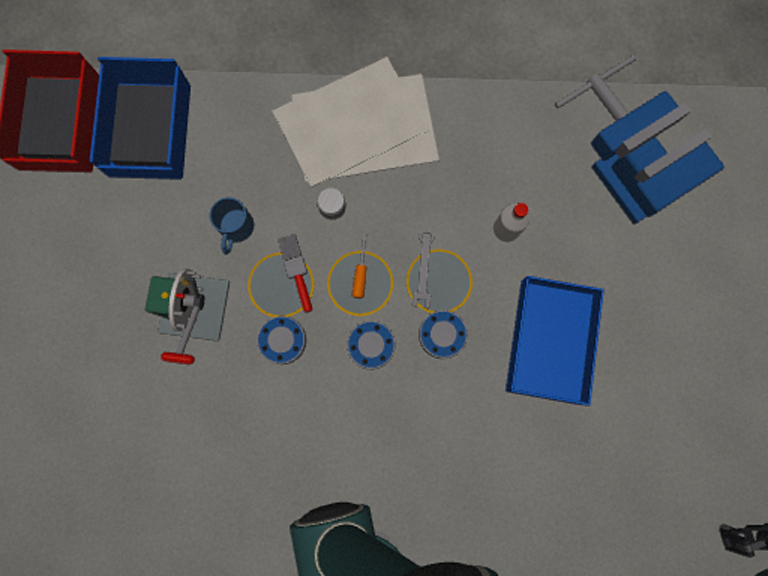

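View pics/side0.png

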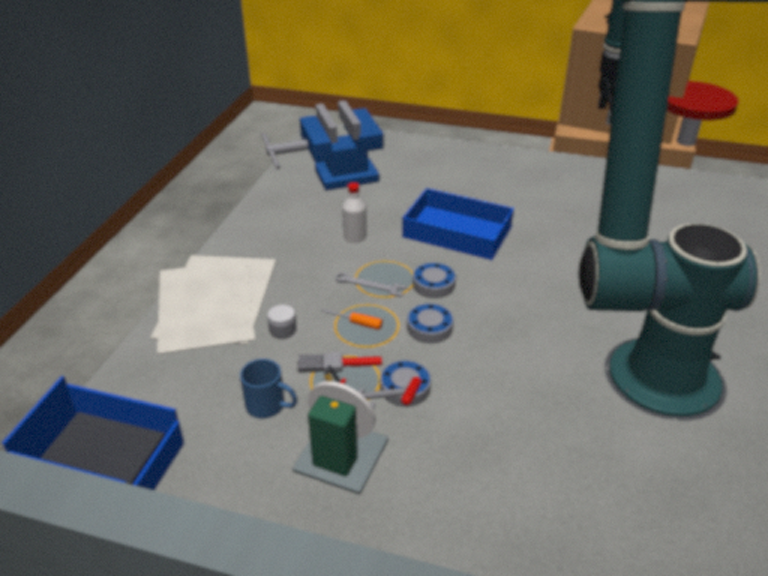

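Run:
```python
from h import *
c,s=shot('top','top1.png',crop=(140,140,420,285),scale=2.85)
cv2.imwrite('pics/top2.png',cv2.resize(c['color'][140:285,80:220,::-1],None,fx=4,fy=4,interpolation=cv2.INTER_CUBIC))
np.set_printoptions(precision=3,suppress=True)
def p(n,u,v,z): print(n,ray(c,s,u/1.5,v/1.5,z))
for n,u,v,z in [('ring2',281,284,0),('ring1',360,283,0),('ring0',440,281,0),('cov a',282,340,.03),('covb',371,345,.03),('covc',443,335,.03),
 ('brush handle end',308,310,.01),('brush ferrule',299,276,.01),('brushtip',289,238,.01),('drv end',358,296,.013),('drv handle front',361,265,.013),('drv tip',364,237,.01),('wr a',422,300,.005),('wr b',427,238,.005),
 ('bin',527,277,.06),('bin',603,290,.06),('bin',589,405,.06),('bin',507,391,.06),('bar l',163,356,.172),('bar r',193,359,.172),('spray',515,225,0),('mug',230,218,.085),('grease',331,202,.05)]: p(n,u,v,z)
P=cloud(c,s)
for u,v in [(282,340),(371,345),(443,335),(555,340),(178,358),(360,283),(145,120),(300,290),(359,280),(424,270)]: print(u,v,P[round(v/1.5),round(u/1.5)])
```

```text
ring2 [0.606 0.186 0.   ]
ring1 [0.613 0.016 0.   ]
ring0 [ 0.622 -0.155  0.   ]
cov a [0.484 0.172 0.03 ]
covb [ 0.478 -0.012  0.03 ]
covc [ 0.503 -0.16   0.03 ]
brush handle end [0.55  0.124 0.01 ]
brush ferrule [0.623 0.147 0.01 ]
brushtip [0.706 0.172 0.01 ]
drv end [0.583 0.019 0.013]
drv handle front [0.65  0.015 0.013]
drv tip [0.712 0.011 0.01 ]
wr a [ 0.579 -0.117  0.005]
wr b [ 0.715 -0.126  0.005]
bin [ 0.624 -0.329  0.06 ]
bin [ 0.601 -0.485  0.06 ]
bin [ 0.368 -0.449  0.06 ]
bin [ 0.392 -0.286  0.06 ]
bar l [0.438 0.365 0.172]
bar r [0.434 0.31  0.172]
spray [ 0.751 -0.318  0.   ]
mug [0.726 0.283 0.085]
grease [0.776 0.082 0.05 ]
282 340 [0.483 0.172 0.029]
371 345 [ 0.478 -0.011  0.032]
443 335 [ 0.504 -0.159  0.027]
555 340 [ 0.5   -0.4    0.003]
178 358 [0.433 0.334 0.182]
360 283 [0.608 0.016 0.022]
145 120 [0.953 0.493 0.04 ]
300 290 [0.592 0.142 0.021]
359 280 [0.613 0.019 0.028]
424 270 [ 0.644 -0.121  0.008]
```

View pics/top1.png

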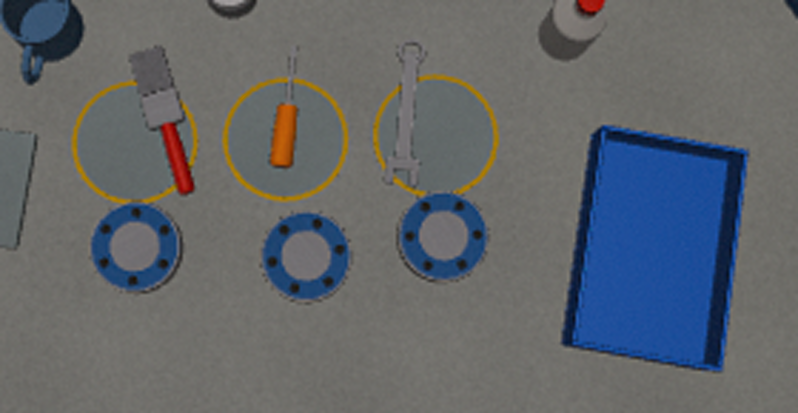

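View pics/top2.png

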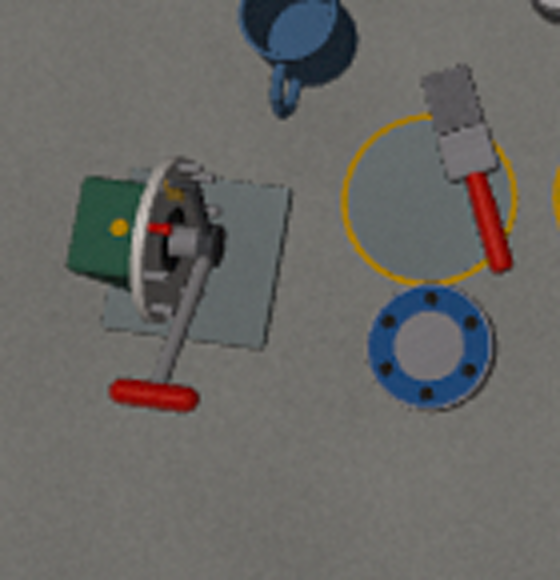

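```bash
cat >> h.py <<'E'
def yaw(st):
    x=R.from_rotvec(st['tcp_rot']).as_matrix()[:,0]; return np.degrees(np.arctan2(x[1],x[0]))
def plan(x,y,z,yw,n=None,start=None,jaw=None):
    """print rows from the current measured pose to target (tool down, yaw deg of tool x)"""
    st=bot.read_state(); p=np.array(st['tool_pos']) if start is None else np.array(start[:3],float)
    M=R.from_rotvec(st['tcp_rot'])
    y0=yaw(st) if start is None else start[3]
    dn=lambda a: R.from_matrix([[np.cos(np.radians(a)),np.sin(np.radians(a)),0],[np.sin(np.radians(a)),-np.cos(np.radians(a)),0],[0,0,-1]])
    if start is not None: M=dn(y0)
    t=np.array([x,y,z]); d=t-p
    dy=(yw-y0+90)%180-90
    if abs(yw-y0-dy)>1: print('NB half-turned yaw', y0+dy)
    best=n
    for k in range(1,60):
        if n and k<n: continue
        ok=True; rows=[]; Mc=M;pc=p.copy()
        for i in range(k):
            tgt=p+d*(i+1)/k; s=Mc.inv().apply(tgt-pc)/.03
            Mn=dn(y0+dy*(i+1)/k); w=np.degrees((Mc.inv()*Mn).as_rotvec())/6
            s=np.round(s,2);w=np.round(w,2)
            if max(abs(s))>1 or max(abs(w))>1 or np.linalg.norm(s)*30>45: ok=False
            rows.append((s,w)); pc=pc+Mc.apply(s*.03); Mc=Mc*R.from_rotvec(np.radians(w*6))
        if ok or n: break
    print('from',p.round(3),round(y0,1),'to',t,'rows',k,'F',np.round(st['wrist_force'],1),'w',round(st['width'],3),'t',round(st['time'],1))
    for i,(s,w) in enumerate(rows):
        if i%5==0 and i: print()
        e=dict(zip(['dx','dy','dz','wx','wy','wz'],[*s,*w])); print({a:float(b) for a,b in e.items() if abs(b)>0.004})
    return pc
E
python3 -c "
from h import *
plan(.60,-.12,.15,-4)"
```

```text
from [ 0.187 -0.648  0.23 ] 16.1 to [ 0.6  -0.12  0.15] rows 19 F [-0.2  0.5 -0.4] w 0.999 t 0.2
{'dx': 0.95, 'dy': -0.69, 'dz': 0.14, 'wx': -0.01, 'wz': 0.18}
{'dx': 0.94, 'dy': -0.71, 'dz': 0.14, 'wz': 0.17}
{'dx': 0.93, 'dy': -0.72, 'dz': 0.14, 'wz': 0.18}
{'dx': 0.91, 'dy': -0.74, 'dz': 0.15, 'wz': 0.17}
{'dx': 0.9, 'dy': -0.76, 'dz': 0.14, 'wz': 0.18}

{'dx': 0.89, 'dy': -0.77, 'dz': 0.14, 'wz': 0.18}
{'dx': 0.87, 'dy': -0.79, 'dz': 0.14, 'wz': 0.17}
{'dx': 0.86, 'dy': -0.81, 'dz': 0.14, 'wz': 0.18}
{'dx': 0.84, 'dy': -0.82, 'dz': 0.14, 'wz': 0.18}
{'dx': 0.82, 'dy': -0.84, 'dz': 0.14, 'wz': 0.17}

{'dx': 0.81, 'dy': -0.85, 'dz': 0.15, 'wz': 0.18}
{'dx': 0.8, 'dy': -0.87, 'dz': 0.14, 'wz': 0.17}
{'dx': 0.78, 'dy': -0.88, 'dz': 0.14, 'wz': 0.18}
{'dx': 0.76, 'dy': -0.9, 'dz': 0.14, 'wz': 0.18}
{'dx': 0.74, 'dy': -0.91, 'dz': 0.14, 'wz': 0.17}

{'dx': 0.73, 'dy': -0.92, 'dz': 0.14, 'wz': 0.18}
{'dx': 0.71, 'dy': -0.94, 'dz': 0.14, 'wz': 0.18}
{'dx': 0.7, 'dy': -0.95, 'dz': 0.15, 'wz': 0.17}
{'dx': 0.67, 'dy': -0.96, 'dz': 0.14, 'wz': 0.18}
```

Request:
{"fn": "apply_moves", "kwargs": {
  "targets": [
    {"dx": 0.95,"dy": -0.7,"wz": 0.2},
    {"dx": 0.95,"dy": -0.7,"wz": 0.2},
    {"dx": 0.95,"dy": -0.7,"wz": 0.2},
    {"dx": 0.9,"dy": -0.75,"wz": 0.2},
    {"dx": 0.9,"dy": -0.75,"wz": 0.2}
  ]
}}

```text
invalid input at $.targets[0]: expected keys dx, dy, dz, wx, wy, wz, jaw
```

Request:
{"fn": "apply_moves", "kwargs": {
  "targets": [
    {"dx": 0.9,"dy": -0.8,"wz": 0.2},
    {"dx": 0.9,"dy": -0.8,"wz": 0.2},
    {"dx": 0.85,"dy": -0.8,"wz": 0.2},
    {"dx": 0.85,"dy": -0.8,"wz": 0.2},
    {"dx": 0.8,"dy": -0.85,"wz": 0.2}
  ]
}}

```text
invalid input at $.targets[0]: expected keys dx, dy, dz, wx, wy, wz, jaw
```

Request:
{"fn": "apply_moves", "kwargs": {
  "targets": [
    {"dx": 0.8,"dy": -0.85,"wz": 0.2},
    {"dx": 0.8,"dy": -0.85,"wz": 0.2},
    {"dx": 0.8,"dy": -0.9,"wz": 0.2},
    {"dx": 0.75,"dy": -0.9,"wz": 0.2},
    {"dx": 0.75,"dy": -0.9,"wz": 0.2}
  ]
}}

```text
invalid input at $.targets[0]: expected keys dx, dy, dz, wx, wy, wz, jaw
```

Request:
{"fn": "apply_moves", "kwargs": {
  "targets": [
    {"dx": 0.95,"dy": -0.7,"dz": 0,"wx": 0,"wy": 0,"wz": 0.2,"jaw": 1},
    {"dx": 0.95,"dy": -0.7,"dz": 0,"wx": 0,"wy": 0,"wz": 0.2,"jaw": 1},
    {"dx": 0.95,"dy": -0.7,"dz": 0,"wx": 0,"wy": 0,"wz": 0.2,"jaw": 1},
    {"dx": 0.9,"dy": -0.75,"dz": 0,"wx": 0,"wy": 0,"wz": 0.2,"jaw": 1},
    {"dx": 0.9,"dy": -0.75,"dz": 0,"wx": 0,"wy": 0,"wz": 0.2,"jaw": 1}
  ]
}}

```text
time: 0.7
tool_pos: [0.2976, -0.5092, 0.231]
tcp_rot: [-3.129, -0.274, 0.0]
wrist_force: [0.0, 0.1, 0.5]
width: 0.998
```

Request:
{"fn": "apply_moves", "kwargs": {
  "targets": [
    {"dx": 0.9,"dy": -0.8,"dz": 0,"wx": 0,"wy": 0,"wz": 0.2,"jaw": 1},
    {"dx": 0.9,"dy": -0.8,"dz": 0,"wx": 0,"wy": 0,"wz": 0.2,"jaw": 1},
    {"dx": 0.85,"dy": -0.8,"dz": 0,"wx": 0,"wy": 0,"wz": 0.2,"jaw": 1},
    {"dx": 0.85,"dy": -0.8,"dz": 0,"wx": 0,"wy": 0,"wz": 0.2,"jaw": 1},
    {"dx": 0.8,"dy": -0.85,"dz": 0,"wx": 0,"wy": 0,"wz": 0.2,"jaw": 1}
  ]
}}

```text
time: 1.2
tool_pos: [0.4093, -0.3715, 0.2312]
tcp_rot: [3.14, 0.111, 0.0]
wrist_force: [0.5, -0.2, 0.1]
width: 0.997
```

Request:
{"fn": "apply_moves", "kwargs": {
  "targets": [
    {"dx": 0.8,"dy": -0.85,"dz": 0,"wx": 0,"wy": 0,"wz": 0.2,"jaw": 1},
    {"dx": 0.8,"dy": -0.85,"dz": 0,"wx": 0,"wy": 0,"wz": 0.2,"jaw": 1},
    {"dx": 0.8,"dy": -0.9,"dz": 0,"wx": 0,"wy": 0,"wz": 0.2,"jaw": 1},
    {"dx": 0.75,"dy": -0.9,"dz": 0,"wx": 0,"wy": 0,"wz": 0.2,"jaw": 1},
    {"dx": 0.75,"dy": -0.9,"dz": 0,"wx": 0,"wy": 0,"wz": 0.2,"jaw": 1}
  ]
}}

```text
time: 1.7
tool_pos: [0.5223, -0.236, 0.2312]
tcp_rot: [-3.141, 0.054, 0.0]
wrist_force: [1.3, -0.2, -0.1]
width: 1.001
```

```bash
python3 -c "
from h import *
c,s=shot('wrist','w1.png',scale=1.5)
plan(.64,-.121,.1,-4)"
```

```text
from [ 0.525 -0.232  0.231] -1.9 to [ 0.64  -0.121  0.1  ] rows 5 F [2.2 2.2 0. ] w 0.999 t 1.8
{'dx': 0.74, 'dy': -0.76, 'dz': 0.88, 'wx': -0.03, 'wy': -0.03, 'wz': 0.07}
{'dx': 0.73, 'dy': -0.77, 'dz': 0.87, 'wz': 0.07}
{'dx': 0.73, 'dy': -0.78, 'dz': 0.88, 'wz': 0.07}
{'dx': 0.72, 'dy': -0.78, 'dz': 0.87, 'wz': 0.07}
{'dx': 0.71, 'dy': -0.79, 'dz': 0.88, 'wz': 0.07}
```

View pics/w1.png

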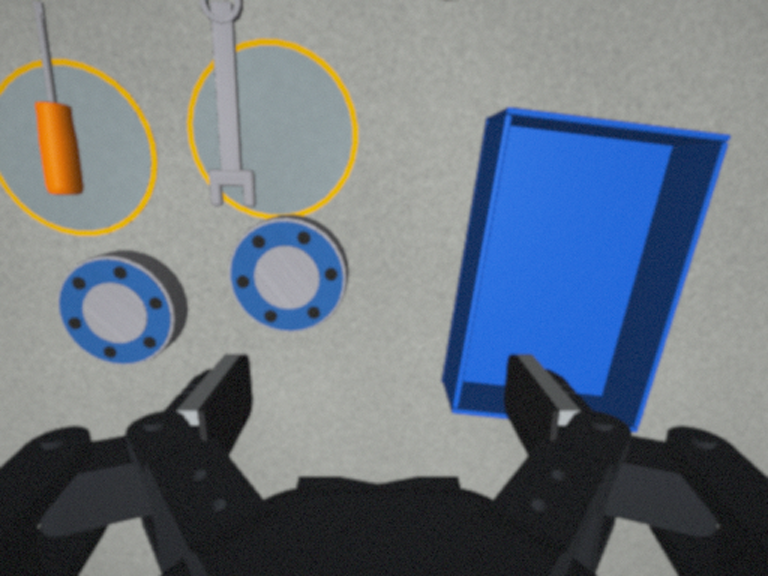

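```bash
python3 -c "
from h import *
c,s=shot('wrist','w1b.png')
for n,u,v,z in [('shank hi',227,50,.007),('shank mid',229,110,.007),('shank lo',231,160,.007),('ring0',273,128,0),('ring0L',188,125,0),('ring0R',357,128,0),('ring0t',270,41,0),('ring0b',270,217,0),('covc',288,277,.03),('covb',116,312,.03),('drv',57,145,.02),('bin',510,109,.06),('bin',728,136,.06)]: print(n,ray(c,s,u/1.5,v/1.5,z).round(4))
print(s['tool_pos'])
plan(.644,-.122,.1,-4)"
```

```text
shank hi [ 0.6916 -0.1197  0.007 ]
shank mid [ 0.6483 -0.1158  0.007 ]
shank lo [ 0.6098 -0.1126  0.007 ]
ring0 [ 0.6342 -0.1483  0.    ]
ring0L [ 0.639 -0.078  0.   ]
ring0R [ 0.6319 -0.218   0.    ]
ring0t [ 0.6987 -0.1523  0.    ]
ring0b [ 0.5614 -0.1385  0.    ]
covc [ 0.514  -0.1563  0.03  ]
covb [ 0.4881 -0.0064  0.03  ]
drv [0.6253 0.02   0.02  ]
bin [ 0.6344 -0.3266  0.06  ]
bin [ 0.6117 -0.4794  0.06  ]
[ 0.52547758 -0.2321997   0.23122772]
from [ 0.524 -0.234  0.231] -1.7 to [ 0.644 -0.122  0.1  ] rows 5 F [-0.7 -0.5  0. ] w 0.997 t 1.8
{'dx': 0.78, 'dy': -0.77, 'dz': 0.88, 'wx': -0.01, 'wy': -0.01, 'wz': 0.08}
{'dx': 0.77, 'dy': -0.78, 'dz': 0.87, 'wz': 0.07}
{'dx': 0.77, 'dy': -0.78, 'dz': 0.87, 'wz': 0.08}
{'dx': 0.76, 'dy': -0.79, 'dz': 0.88, 'wz': 0.08}
{'dx': 0.75, 'dy': -0.8, 'dz': 0.87, 'wz': 0.07}
```

```bash
cat >> h.py <<'E'
def rings(c,st,im=None):
    """yellow rings: project yellow pixels to z=0, fit circles"""
    hsv=cv2.cvtColor(c['color'],cv2.COLOR_RGB2HSV); m=cv2.inRange(hsv,(18,120,90),(32,255,255))
    v,u=np.nonzero(m); P=np.array([ray(c,st,a,b,0)[:2] for a,b in zip(u,v)]); return P
def fitc(P,guess,r0=.070,tol=.012):
    from scipy.optimize import least_squares
    g=np.array(guess,float)
    for t in (tol,tol,.006,.004):
        d=abs(np.linalg.norm(P-g,axis=1)-r0); Q=P[d<t]
        if len(Q)<15: return None
        s=least_squares(lambda x:np.linalg.norm(Q-x[:2],axis=1)-x[2],[*g,r0],loss='soft_l1',f_scale=.001).x; g=s[:2]; r0=s[2]
    return s.round(4),len(Q)
E
python3 - <<'E'
from h import *
np.set_printoptions(precision=4,suppress=True)
for n in ('top','wrist'):
    st=bot.read_state();c=cams.read_camera(n);P=rings(c,st)
    for g in [(.625,-.152),(.615,.018),(.606,.186)]: print(n,fitc(P,g))
    if n=='wrist': print(st['tool_pos'],bot.read_state()['tool_pos'],st['joint_vel'])
E
```

```text
top (array([ 0.6226, -0.1524,  0.0683]), 181)
top (array([0.6141, 0.0174, 0.0683]), 227)
top (array([0.6061, 0.1872, 0.0683]), 181)
wrist (array([ 0.6263, -0.1521,  0.0685]), 1217)
wrist (array([0.618 , 0.0179, 0.0685]), 1114)
wrist None
[ 0.5226 -0.2357  0.231 ] [ 0.5219 -0.2367  0.231 ] [-0.0409 -0.0088  0.0086 -0.0201  0.004  -0.0163]
```

```bash
python3 -c "
from h import *
plan(.643,-.121,.07,-5)"
```

```text
from [ 0.522 -0.237  0.231] -1.8 to [ 0.643 -0.121  0.07 ] rows 6 F [-0.8  0.4  0.5] w 0.997 t 1.9
{'dx': 0.65, 'dy': -0.66, 'dz': 0.89, 'wy': 0.01, 'wz': 0.09}
{'dx': 0.65, 'dy': -0.67, 'dz': 0.9, 'wz': 0.09}
{'dx': 0.64, 'dy': -0.68, 'dz': 0.89, 'wz': 0.09}
{'dx': 0.63, 'dy': -0.68, 'dz': 0.9, 'wz': 0.09}
{'dx': 0.63, 'dy': -0.69, 'dz': 0.89, 'wz': 0.09}

{'dx': 0.62, 'dy': -0.69, 'dz': 0.9, 'wz': 0.09}
```

Request:
{"fn": "apply_moves", "kwargs": {
  "targets": [
    {"dx": 0.8,"dy": -0.8,"dz": 0.9,"wx": 0,"wy": 0,"wz": 0.1,"jaw": 0.6},
    {"dx": 0.8,"dy": -0.8,"dz": 0.9,"wx": 0,"wy": 0,"wz": 0.1,"jaw": 0.6},
    {"dx": 0.75,"dy": -0.8,"dz": 0.9,"wx": 0,"wy": 0,"wz": 0.1,"jaw": 0.6},
    {"dx": 0.75,"dy": -0.8,"dz": 0.9,"wx": 0,"wy": 0,"wz": 0.1,"jaw": 0.6},
    {"dx": 0.7,"dy": -0.85,"dz": 0.9,"wx": 0,"wy": 0,"wz": 0.1,"jaw": 0.6}
  ]
}}

```text
time: 2.4
tool_pos: [0.6425, -0.1231, 0.0953]
tcp_rot: [3.138, -0.138, 0.0]
wrist_force: [1.4, -0.1, -0.1]
width: 0.598
```

Request:
{"fn": "apply_moves", "kwargs": {
  "targets": [
    {"dx": 0,"dy": 0,"dz": 0.8,"wx": 0,"wy": 0,"wz": 0,"jaw": 0.6},
    {"dx": 0,"dy": 0,"dz": 0,"wx": 0,"wy": 0,"wz": 0,"jaw": 0.6}
  ]
}}

```text
time: 2.6
tool_pos: [0.6385, -0.1219, 0.0675]
tcp_rot: [-3.138, 0.134, 0.014]
wrist_force: [0.3, -0.9, -0.8]
width: 0.597
```

```bash
python3 -c "
from h import *
c,s=shot('wrist','w2.png',scale=1.5)
plan(.643,-.121,.003,-5)"
```

```text
from [ 0.64  -0.123  0.07 ] -4.9 to [ 0.643 -0.121  0.003] rows 3 F [-0.5  0.2  0.1] w 0.605 t 2.6
{'dx': 0.04, 'dy': -0.02, 'dz': 0.74, 'wy': 0.06}
{'dx': 0.03, 'dy': -0.02, 'dz': 0.74, 'wz': 0.01}
{'dx': 0.04, 'dy': -0.02, 'dz': 0.75}
```

View pics/w2.png

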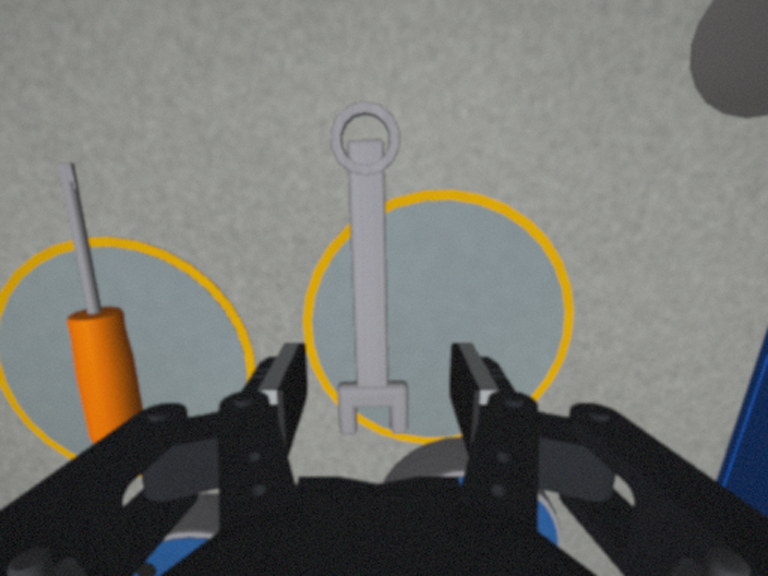

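```bash
python3 -c "
from h import *
c,s=shot('wrist','w2b.png')
for n,u,v in [('hi',368,180),('lo',372,375),('tip',365,105),('end',372,430)]: print(n,ray(c,s,u/1.5,v/1.5,.007).round(4))
print(fitc(rings(c,s),(.6235,-.153)))
plan(.643,-.121,.003,-5)"
```

```text
hi [ 0.7053 -0.1238  0.007 ]
lo [ 0.6049 -0.1165  0.007 ]
tip [ 0.7378 -0.1254  0.007 ]
end [ 0.5715 -0.1135  0.007 ]
(array([ 0.6258, -0.1521,  0.0686]), 2486)
from [ 0.641 -0.123  0.072] -5.0 to [ 0.643 -0.121  0.003] rows 3 F [0.5 0.9 1.9] w 0.598 t 2.7
{'dx': 0.02, 'dy': -0.03, 'dz': 0.76, 'wy': 0.02}
{'dx': 0.02, 'dy': -0.02, 'dz': 0.77}
{'dx': 0.02, 'dy': -0.03, 'dz': 0.77, 'wz': 0.01}
```

Request:
{"fn": "apply_moves", "kwargs": {
  "targets": [
    {"dx": 0.15,"dy": -0.05,"dz": 0.75,"wx": 0,"wy": 0,"wz": 0,"jaw": 0.6},
    {"dx": 0.15,"dy": -0.05,"dz": 0.75,"wx": 0,"wy": 0,"wz": 0,"jaw": 0.6},
    {"dx": 0.1,"dy": 0,"dz": 0.7,"wx": 0,"wy": 0,"wz": -0.1,"jaw": 0.6},
    {"dx": 0,"dy": 0,"dz": 0,"wx": 0,"wy": 0,"wz": 0,"jaw": 0.6}
  ]
}}

```text
time: 3.1
tool_pos: [0.6529, -0.1213, 0.0054]
tcp_rot: [-3.139, 0.12, 0.004]
wrist_force: [-0.8, 0.6, -0.1]
width: 0.602
```

Request:
{"fn": "apply_moves", "kwargs": {
  "targets": [
    {"dx": 0,"dy": 0,"dz": 0,"wx": 0,"wy": 0,"wz": 0,"jaw": 0},
    {"dx": 0,"dy": 0,"dz": 0,"wx": 0,"wy": 0,"wz": 0,"jaw": 0},
    {"dx": 0,"dy": 0,"dz": 0,"wx": 0,"wy": 0,"wz": 0,"jaw": 0},
    {"dx": 0,"dy": 0,"dz": 0,"wx": 0,"wy": 0,"wz": 0,"jaw": 0},
    {"dx": 0,"dy": 0,"dz": 0,"wx": 0,"wy": 0,"wz": 0,"jaw": 0}
  ],
  "newtons": 60
}}

```text
time: 3.6
tool_pos: [0.6548, -0.1203, 0.0071]
tcp_rot: [3.139, -0.118, 0.002]
wrist_force: [0.1, 1.0, 0.9]
width: -0.001
```

Request:
{"fn": "apply_moves", "kwargs": {
  "targets": [
    {"dx": 0,"dy": 0,"dz": 0,"wx": 0,"wy": 0,"wz": 0,"jaw": 0.5},
    {"dx": 0,"dy": 0,"dz": 0,"wx": 0,"wy": 0,"wz": 0,"jaw": 0.5},
    {"dx": 0,"dy": 0,"dz": 0,"wx": 0,"wy": 0,"wz": 0,"jaw": 0.5},
    {"dx": 0,"dy": 0,"dz": 0.15,"wx": 0,"wy": 0,"wz": 0,"jaw": 0.5},
    {"dx": 0,"dy": 0,"dz": 0,"wx": 0,"wy": 0,"wz": 0,"jaw": 0.4}
  ]
}}

```text
time: 4.1
tool_pos: [0.6534, -0.1199, 0.0005]
tcp_rot: [-3.139, 0.118, 0.003]
wrist_force: [0.2, -0.6, -0.6]
width: 0.399
```

Request:
{"fn": "apply_moves", "kwargs": {
  "targets": [
    {"dx": 0,"dy": 0,"dz": 0,"wx": 0,"wy": 0,"wz": 0,"jaw": 0.4},
    {"dx": 0,"dy": 0,"dz": 0,"wx": 0,"wy": 0,"wz": 0,"jaw": 0.4}
  ]
}}

```text
time: 4.3
tool_pos: [0.6542, -0.1201, 0.0015]
tcp_rot: [-3.139, 0.118, 0.001]
wrist_force: [-0.5, 0.5, 0.8]
width: 0.399
```

```bash
python3 -c "
from h import *
c,s=shot('wrist','w3.png',scale=1.5);print(s['tool_pos'],s['wrist_force'])"
```

```text
[ 0.65424576 -0.12013247  0.00150215] [-0.51961302  0.45193846  0.8045474 ]
```

View pics/w3.png

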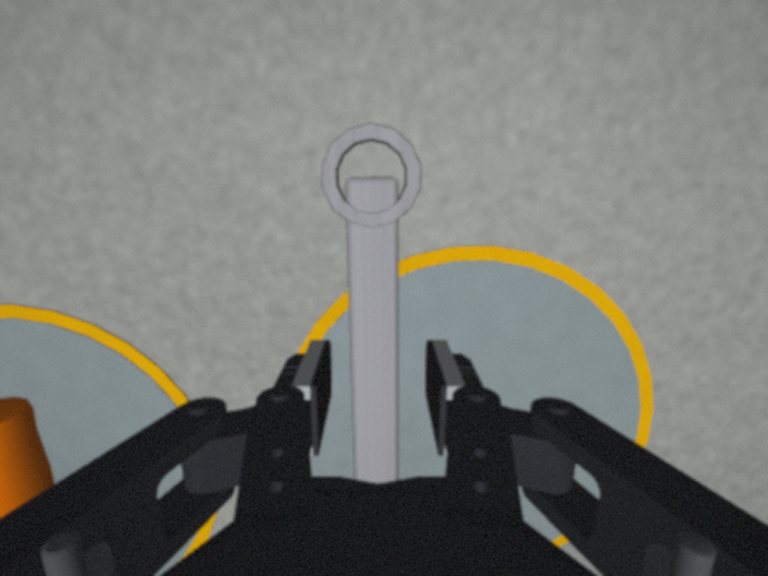

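Request:
{"fn": "apply_moves", "kwargs": {
  "targets": [
    {"dx": 0,"dy": 0,"dz": 0,"wx": 0,"wy": 0,"wz": 0,"jaw": 0},
    {"dx": 0,"dy": 0,"dz": 0,"wx": 0,"wy": 0,"wz": 0,"jaw": 0},
    {"dx": 0,"dy": 0,"dz": 0,"wx": 0,"wy": 0,"wz": 0,"jaw": 0},
    {"dx": 0,"dy": 0,"dz": 0,"wx": 0,"wy": 0,"wz": 0,"jaw": 0},
    {"dx": 0,"dy": 0,"dz": 0,"wx": 0,"wy": 0,"wz": 0,"jaw": 0}
  ],
  "newtons": 80
}}

```text
time: 4.85
tool_pos: [0.6546, -0.1202, 0.0022]
tcp_rot: [3.139, -0.118, 0.001]
wrist_force: [-1.7, 0.3, 3.1]
width: 0.165
```

Request:
{"fn": "apply_moves", "kwargs": {
  "targets": [
    {"dx": 0,"dy": 0,"dz": -0.5,"wx": 0,"wy": 0,"wz": 0,"jaw": 0},
    {"dx": 0,"dy": 0,"dz": -1,"wx": 0,"wy": 0,"wz": 0,"jaw": 0},
    {"dx": 0,"dy": 0,"dz": -1,"wx": 0,"wy": 0,"wz": 0,"jaw": 0},
    {"dx": 0,"dy": 0,"dz": -1,"wx": 0,"wy": 0,"wz": 0,"jaw": 0},
    {"dx": 0,"dy": 0,"dz": -1,"wx": 0,"wy": 0,"wz": 0,"jaw": 0}
  ]
}}

```text
time: 5.35
tool_pos: [0.6541, -0.1202, 0.1383]
tcp_rot: [3.139, -0.118, -0.0]
wrist_force: [-0.0, -0.8, -1.1]
width: 0.16
```

```bash
python3 -c "
from h import *
plan(.491,-.417,.13,-9)"
```

```text
from [ 0.654 -0.12   0.138] -4.3 to [ 0.491 -0.417  0.13 ] rows 11 F [-0.  -0.8 -1.1] w 0.16 t 5.3
{'dx': -0.43, 'dy': 0.93, 'dz': 0.03, 'wz': 0.07}
{'dx': -0.41, 'dy': 0.94, 'dz': 0.02, 'wz': 0.07}
{'dx': -0.41, 'dy': 0.94, 'dz': 0.03, 'wz': 0.07}
{'dx': -0.41, 'dy': 0.94, 'dz': 0.02, 'wz': 0.07}
{'dx': -0.4, 'dy': 0.95, 'dz': 0.03, 'wz': 0.08}

{'dx': -0.39, 'dy': 0.95, 'dz': 0.02, 'wz': 0.07}
{'dx': -0.38, 'dy': 0.95, 'dz': 0.03, 'wz': 0.07}
{'dx': -0.38, 'dy': 0.96, 'dz': 0.02, 'wz': 0.07}
{'dx': -0.36, 'dy': 0.95, 'dz': 0.03, 'wz': 0.07}
{'dx': -0.37, 'dy': 0.97, 'dz': 0.02, 'wz': 0.07}

{'dx': -0.35, 'dy': 0.96, 'dz': 0.03, 'wz': 0.07}
```

Request:
{"fn": "apply_moves", "kwargs": {
  "targets": [
    {"dx": -0.4,"dy": 0.95,"dz": 0,"wx": 0,"wy": 0,"wz": 0.1,"jaw": 0},
    {"dx": -0.4,"dy": 0.95,"dz": 0,"wx": 0,"wy": 0,"wz": 0.1,"jaw": 0},
    {"dx": -0.4,"dy": 0.95,"dz": 0,"wx": 0,"wy": 0,"wz": 0.1,"jaw": 0},
    {"dx": -0.4,"dy": 0.95,"dz": 0,"wx": 0,"wy": 0,"wz": 0.1,"jaw": 0},
    {"dx": -0.4,"dy": 0.95,"dz": 0,"wx": 0,"wy": 0,"wz": 0.1,"jaw": 0}
  ],
  "newtons": 100
}}

```text
time: 5.85
tool_pos: [0.5802, -0.2572, 0.1373]
tcp_rot: [3.135, -0.201, 0.0]
wrist_force: [-0.9, 0.4, -0.9]
width: 0.152
```

Request:
{"fn": "apply_moves", "kwargs": {
  "targets": [
    {"dx": -0.4,"dy": 0.95,"dz": 0,"wx": 0,"wy": 0,"wz": 0.1,"jaw": 0},
    {"dx": -0.4,"dy": 0.95,"dz": 0,"wx": 0,"wy": 0,"wz": 0.1,"jaw": 0},
    {"dx": -0.4,"dy": 0.95,"dz": 0,"wx": 0,"wy": 0,"wz": 0.1,"jaw": 0},
    {"dx": -0.35,"dy": 0.95,"dz": 0,"wx": 0,"wy": 0,"wz": 0.1,"jaw": 0},
    {"dx": -0.35,"dy": 0.95,"dz": 0,"wx": 0,"wy": 0,"wz": 0,"jaw": 0}
  ]
}}

```text
time: 6.35
tool_pos: [0.5026, -0.3898, 0.1373]
tcp_rot: [3.13, -0.266, 0.0]
wrist_force: [0.2, 0.7, -0.5]
width: 0.149
```

```bash
python3 -c "
from h import *
c,s=shot('wrist','w4.png')
plan(.491,-.417,.035,-9)"
```

```text
from [ 0.5   -0.394  0.137] -9.8 to [ 0.491 -0.417  0.035] rows 4 F [-1.6 -2.  -1.1] w 0.151 t 6.4
{'dx': -0.04, 'dy': 0.2, 'dz': 0.85, 'wx': 0.04, 'wy': 0.01, 'wz': -0.03}
{'dx': -0.05, 'dy': 0.2, 'dz': 0.86, 'wz': -0.04}
{'dx': -0.04, 'dy': 0.2, 'dz': 0.85, 'wz': -0.03}
{'dx': -0.05, 'dy': 0.21, 'dz': 0.85, 'wz': -0.03}
```

View pics/w4.png

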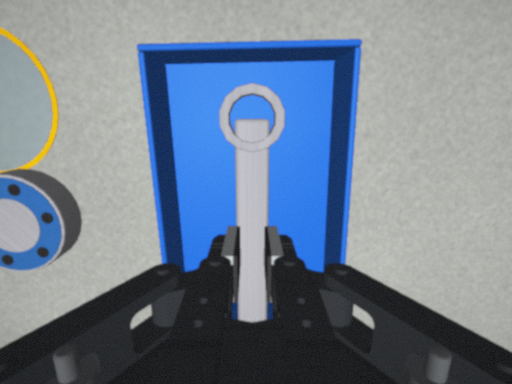

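Request:
{"fn": "apply_moves", "kwargs": {
  "targets": [
    {"dx": -0.05,"dy": 0.2,"dz": 0.85,"wx": 0,"wy": 0,"wz": 0,"jaw": 0},
    {"dx": -0.05,"dy": 0.2,"dz": 0.85,"wx": 0,"wy": 0,"wz": 0,"jaw": 0},
    {"dx": -0.05,"dy": 0.1,"dz": 0.85,"wx": 0,"wy": 0,"wz": 0,"jaw": 0},
    {"dx": 0,"dy": 0.1,"dz": 0.85,"wx": 0,"wy": 0,"wz": 0,"jaw": 0},
    {"dx": 0,"dy": 0,"dz": 0.4,"wx": 0,"wy": 0,"wz": 0,"jaw": 0}
  ]
}}

```text
time: 6.9
tool_pos: [0.4944, -0.4047, 0.0204]
tcp_rot: [-3.128, 0.266, 0.005]
wrist_force: [0.3, -0.4, -1.6]
width: 0.151
```

Request:
{"fn": "apply_moves", "kwargs": {
  "targets": [
    {"dx": 0,"dy": 0,"dz": 0,"wx": 0,"wy": 0,"wz": 0,"jaw": 0},
    {"dx": 0,"dy": 0,"dz": 0,"wx": 0,"wy": 0,"wz": 0,"jaw": 0.35},
    {"dx": 0,"dy": 0,"dz": 0,"wx": 0,"wy": 0,"wz": 0,"jaw": 0.35},
    {"dx": 0,"dy": 0,"dz": 0,"wx": 0,"wy": 0,"wz": 0,"jaw": 0.35},
    {"dx": 0,"dy": 0,"dz": -0.8,"wx": 0,"wy": 0,"wz": 0,"jaw": 0.35}
  ]
}}

```text
time: 7.4
tool_pos: [0.4944, -0.4041, 0.0449]
tcp_rot: [-3.127, 0.265, 0.006]
wrist_force: [-0.2, 0.6, -0.3]
width: 0.35
```

Request:
{"fn": "apply_moves", "kwargs": {
  "targets": [
    {"dx": 0,"dy": 0,"dz": -1,"wx": 0,"wy": 0,"wz": 0,"jaw": 0.35},
    {"dx": 0,"dy": 0,"dz": -1,"wx": 0,"wy": 0,"wz": 0,"jaw": 0.35},
    {"dx": 0,"dy": 0,"dz": -1,"wx": 0,"wy": 0,"wz": 0,"jaw": 0.6},
    {"dx": 0,"dy": 0,"dz": -1,"wx": 0,"wy": 0,"wz": 0,"jaw": 0.6},
    {"dx": 0,"dy": 0,"dz": -1,"wx": 0,"wy": 0,"wz": 0,"jaw": 0.6}
  ]
}}

```text
time: 7.9
tool_pos: [0.4964, -0.4059, 0.1996]
tcp_rot: [3.129, -0.266, 0.003]
wrist_force: [1.1, 0.6, -0.5]
width: 0.595
```

```bash
python3 -c "
from h import *
c,s=shot('wrist','w5.png')
c,s=shot('top','t5.png',crop=(140,140,420,285),scale=2.85)
s=bot.read_state();print(s['tool_pos'])
plan(.58,.02,.18,-3)"
```

```text
[ 0.49917096 -0.4083217   0.20444005]
from [ 0.499 -0.408  0.204] -9.7 to [0.58 0.02 0.18] rows 15 F [0.3 0.1 1.3] w 0.603 t 8.0
{'dx': 0.02, 'dy': -0.97, 'dz': 0.05, 'wx': 0.06, 'wy': -0.1, 'wz': -0.07}
{'dx': 0.02, 'dy': -0.97, 'dz': 0.05, 'wz': -0.08}
{'dx': 0.03, 'dy': -0.97, 'dz': 0.06, 'wz': -0.07}
{'dx': 0.04, 'dy': -0.96, 'dz': 0.05, 'wz': -0.08}
{'dx': 0.05, 'dy': -0.97, 'dz': 0.05, 'wz': -0.07}

{'dx': 0.05, 'dy': -0.97, 'dz': 0.06, 'wz': -0.08}
{'dx': 0.06, 'dy': -0.96, 'dz': 0.05, 'wz': -0.07}
{'dx': 0.07, 'dy': -0.97, 'dz': 0.06, 'wz': -0.08}
{'dx': 0.08, 'dy': -0.97, 'dz': 0.05, 'wz': -0.07}
{'dx': 0.09, 'dy': -0.96, 'dz': 0.05, 'wz': -0.07}

{'dx': 0.09, 'dy': -0.97, 'dz': 0.06, 'wz': -0.08}
{'dx': 0.1, 'dy': -0.96, 'dz': 0.05, 'wz': -0.07}
{'dx': 0.1, 'dy': -0.96, 'dz': 0.06, 'wz': -0.08}
{'dx': 0.12, 'dy': -0.96, 'dz': 0.05, 'wz': -0.07}
{'dx': 0.12, 'dy': -0.96, 'dz': 0.05, 'wz': -0.08}
```

View pics/w5.png

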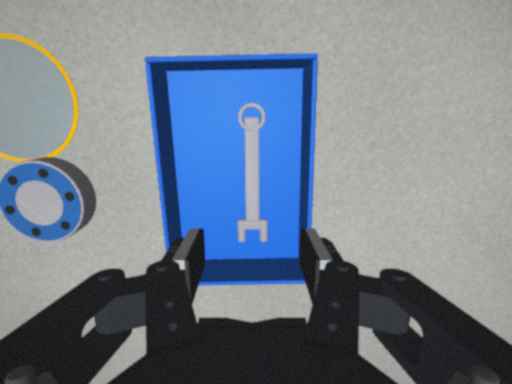

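View pics/t5.png

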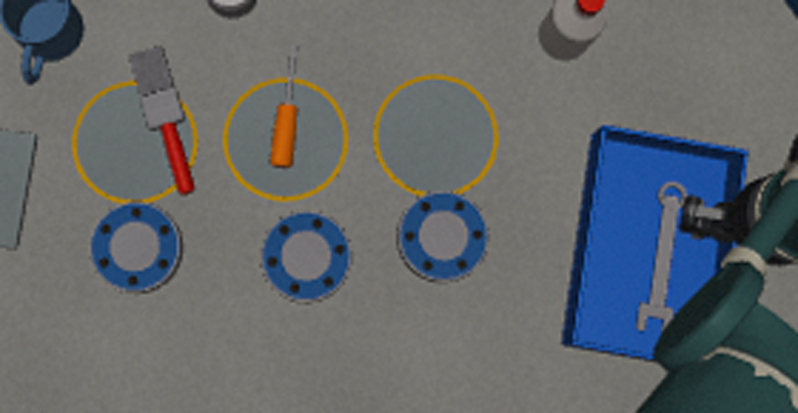

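Request:
{"fn": "apply_moves", "kwargs": {
  "targets": [
    {"dx": 0,"dy": -0.95,"dz": 0,"wx": 0,"wy": 0,"wz": -0.1,"jaw": 0.6},
    {"dx": 0,"dy": -0.95,"dz": 0,"wx": 0,"wy": 0,"wz": -0.1,"jaw": 0.6},
    {"dx": 0.05,"dy": -0.95,"dz": 0,"wx": 0,"wy": 0,"wz": -0.1,"jaw": 0.6},
    {"dx": 0.05,"dy": -0.95,"dz": 0,"wx": 0,"wy": 0,"wz": -0.1,"jaw": 0.6},
    {"dx": 0.05,"dy": -0.95,"dz": 0,"wx": 0,"wy": 0,"wz": -0.1,"jaw": 0.6}
  ]
}}

```text
time: 8.5
tool_pos: [0.5216, -0.2643, 0.1967]
tcp_rot: [3.136, -0.183, 0.0]
wrist_force: [0.2, -0.9, 0.5]
width: 0.602
```

Request:
{"fn": "apply_moves", "kwargs": {
  "targets": [
    {"dx": 0.1,"dy": -0.95,"dz": 0.1,"wx": 0,"wy": 0,"wz": -0.1,"jaw": 0.6},
    {"dx": 0.1,"dy": -0.95,"dz": 0.1,"wx": 0,"wy": 0,"wz": -0.1,"jaw": 0.6},
    {"dx": 0.1,"dy": -0.95,"dz": 0.1,"wx": 0,"wy": 0,"wz": -0.1,"jaw": 0.6},
    {"dx": 0.1,"dy": -0.95,"dz": 0.1,"wx": 0,"wy": 0,"wz": -0.1,"jaw": 0.6},
    {"dx": 0.1,"dy": -0.95,"dz": 0.1,"wx": 0,"wy": 0,"wz": -0.1,"jaw": 0.6}
  ]
}}

```text
time: 9.0
tool_pos: [0.5502, -0.1238, 0.1816]
tcp_rot: [3.14, -0.101, 0.001]
wrist_force: [1.2, 0.6, -0.5]
width: 0.602
```

Request:
{"fn": "apply_moves", "kwargs": {
  "targets": [
    {"dx": 0.1,"dy": -0.95,"dz": 0.3,"wx": 0,"wy": 0,"wz": 0,"jaw": 0.6},
    {"dx": 0.1,"dy": -0.95,"dz": 0.3,"wx": 0,"wy": 0,"wz": 0,"jaw": 0.6},
    {"dx": 0.1,"dy": -0.95,"dz": 0.4,"wx": 0,"wy": 0,"wz": 0,"jaw": 0.6},
    {"dx": 0.1,"dy": -0.95,"dz": 0.5,"wx": 0,"wy": 0,"wz": 0,"jaw": 0.6},
    {"dx": 0.1,"dy": -0.7,"dz": 0.5,"wx": 0,"wy": 0,"wz": 0,"jaw": 0.6}
  ]
}}

```text
time: 9.5
tool_pos: [0.5741, 0.0104, 0.1215]
tcp_rot: [-3.14, 0.1, -0.001]
wrist_force: [0.5, -0.6, -1.2]
width: 0.597
```

Request:
{"fn": "apply_moves", "kwargs": {
  "targets": [
    {"dx": 0,"dy": 0,"dz": 0,"wx": 0,"wy": 0,"wz": 0,"jaw": 0.6},
    {"dx": 0,"dy": 0,"dz": 0,"wx": 0,"wy": 0,"wz": 0,"jaw": 0.6},
    {"dx": 0,"dy": 0,"dz": 0,"wx": 0,"wy": 0,"wz": 0,"jaw": 0.6}
  ]
}}

```text
time: 9.8
tool_pos: [0.5743, 0.008, 0.1225]
tcp_rot: [3.14, -0.102, 0.002]
wrist_force: [0.4, -0.4, 0.1]
width: 0.596
```

```bash
python3 -c "
from h import *
c,s=shot('wrist','w6.png',scale=1.5);print(s['tool_pos'])
print(fitc(rings(c,s),(.6175,.0175)))
plan(.61,.018,.06,-3.5)"
```

```text
[0.57431142 0.00796145 0.12248782]
(array([0.6177, 0.0177, 0.0686]), 2352)
from [0.574 0.008 0.123] -3.8 to [0.61  0.018 0.06 ] rows 3 F [-1.4  0.7  0.1] w 0.603 t 9.8
{'dx': 0.39, 'dy': -0.14, 'dz': 0.7, 'wy': -0.02, 'wz': -0.01}
{'dx': 0.38, 'dy': -0.14, 'dz': 0.69, 'wz': -0.02}
{'dx': 0.39, 'dy': -0.14, 'dz': 0.7, 'wz': -0.01}
```

View pics/w6.png

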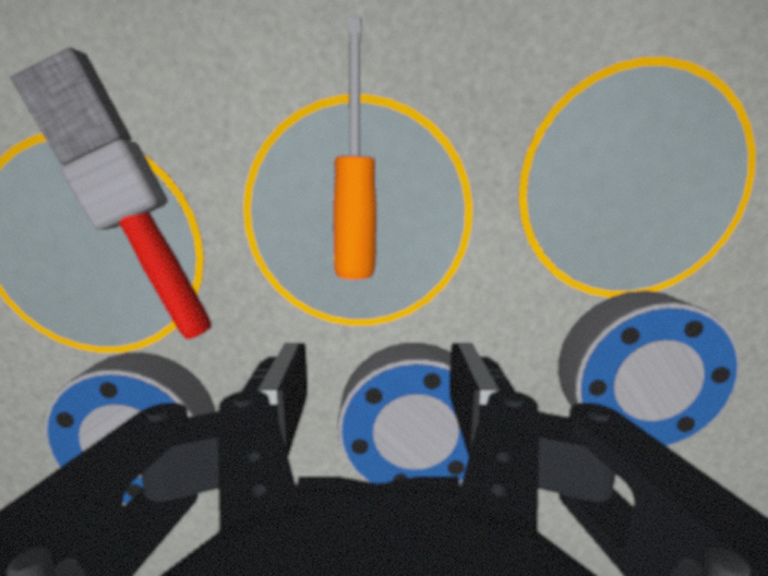

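```bash
python3 -c "
from h import *
c,s=shot('wrist','w6b.png')
for n,u,v,z in [('df',354,158,.022),('de',354,274,.022),('bend',196,330,.018),('bfer',132,220,.018)]: print(n,ray(c,s,u/1.5,v/1.5,z).round(4))
plan(.617,.019,.003,-3.5)"
```

```text
df [0.6523 0.0156 0.022 ]
de [0.5871 0.0209 0.022 ]
bend [0.5571 0.122  0.018 ]
bfer [0.6268 0.1469 0.018 ]
from [0.574 0.008 0.123] -3.8 to [0.617 0.019 0.003] rows 4 F [0.3 0.3 0.3] w 0.6 t 9.9
{'dx': 0.35, 'dy': -0.12, 'dz': 1.0, 'wy': -0.02, 'wz': -0.01}
{'dx': 0.34, 'dy': -0.12, 'dz': 1.0, 'wz': -0.01}
{'dx': 0.35, 'dy': -0.11, 'dz': 0.99, 'wz': -0.01}
{'dx': 0.35, 'dy': -0.12, 'dz': 1.0, 'wz': -0.02}
```

Request:
{"fn": "apply_moves", "kwargs": {
  "targets": [
    {"dx": 0.45,"dy": -0.1,"dz": 0.8,"wx": 0,"wy": 0,"wz": 0,"jaw": 0.6},
    {"dx": 0.45,"dy": -0.1,"dz": 0.8,"wx": 0,"wy": 0,"wz": 0,"jaw": 0.6},
    {"dx": 0.45,"dy": -0.1,"dz": 0.9,"wx": 0,"wy": 0,"wz": 0,"jaw": 0.6},
    {"dx": 0.05,"dy": -0.1,"dz": 1,"wx": 0,"wy": 0,"wz": 0,"jaw": 0.6},
    {"dx": 0,"dy": -0.05,"dz": 0.4,"wx": 0,"wy": 0,"wz": 0,"jaw": 0.6}
  ]
}}

```text
time: 10.4
tool_pos: [0.6153, 0.0186, 0.0023]
tcp_rot: [3.14, -0.104, -0.006]
wrist_force: [-0.1, -0.5, -0.8]
width: 0.601
```

Request:
{"fn": "apply_moves", "kwargs": {
  "targets": [
    {"dx": 0,"dy": 0,"dz": 0,"wx": 0,"wy": 0,"wz": 0,"jaw": 0.6},
    {"dx": 0,"dy": 0,"dz": 0.1,"wx": 0,"wy": 0,"wz": 0,"jaw": 0.1},
    {"dx": 0,"dy": 0,"dz": 0,"wx": 0,"wy": 0,"wz": 0,"jaw": 0.1},
    {"dx": 0,"dy": 0,"dz": 0,"wx": 0,"wy": 0,"wz": 0,"jaw": 0.1},
    {"dx": 0,"dy": 0,"dz": 0,"wx": 0,"wy": 0,"wz": 0,"jaw": 0.1}
  ],
  "newtons": 60
}}

```text
time: 10.9
tool_pos: [0.618, 0.0192, 0.0036]
tcp_rot: [3.14, -0.102, 0.005]
wrist_force: [-0.0, -1.6, 3.2]
width: 0.267
```

Request:
{"fn": "apply_moves", "kwargs": {
  "targets": [
    {"dx": 0,"dy": 0,"dz": -0.5,"wx": 0,"wy": 0,"wz": 0,"jaw": 0.1},
    {"dx": 0,"dy": 0,"dz": -1,"wx": 0,"wy": 0,"wz": 0,"jaw": 0.1},
    {"dx": 0,"dy": 0,"dz": -1,"wx": 0,"wy": 0,"wz": 0,"jaw": 0.1},
    {"dx": 0,"dy": 0,"dz": -1,"wx": 0,"wy": 0,"wz": 0,"jaw": 0.1},
    {"dx": 0,"dy": 0,"dz": -1,"wx": 0,"wy": 0,"wz": 0,"jaw": 0.1}
  ],
  "newtons": 100
}}

```text
time: 11.4
tool_pos: [0.6164, 0.0195, 0.1389]
tcp_rot: [-3.14, 0.102, -0.0]
wrist_force: [-0.2, -0.3, -1.0]
width: 0.256
```

```bash
python3 -c "
from h import *
plan(.47,-.357,.13,-9)"
```

```text
from [0.616 0.019 0.139] -3.7 to [ 0.47  -0.357  0.13 ] rows 14 F [-0.2 -0.3 -1. ] w 0.256 t 11.4
{'dx': -0.29, 'dy': 0.92, 'dz': 0.02, 'wz': 0.06}
{'dx': -0.28, 'dy': 0.92, 'dz': 0.02, 'wz': 0.07}
{'dx': -0.28, 'dy': 0.92, 'dz': 0.02, 'wz': 0.06}
{'dx': -0.27, 'dy': 0.92, 'dz': 0.02, 'wz': 0.06}
{'dx': -0.27, 'dy': 0.92, 'dz': 0.03, 'wz': 0.07}

{'dx': -0.26, 'dy': 0.93, 'dz': 0.02, 'wz': 0.06}
{'dx': -0.25, 'dy': 0.93, 'dz': 0.02, 'wz': 0.06}
{'dx': -0.25, 'dy': 0.93, 'dz': 0.02, 'wz': 0.06}
{'dx': -0.24, 'dy': 0.93, 'dz': 0.02, 'wz': 0.07}
{'dx': -0.23, 'dy': 0.93, 'dz': 0.02, 'wz': 0.06}

{'dx': -0.23, 'dy': 0.94, 'dz': 0.02, 'wz': 0.06}
{'dx': -0.23, 'dy': 0.93, 'dz': 0.02, 'wz': 0.07}
{'dx': -0.21, 'dy': 0.94, 'dz': 0.02, 'wz': 0.06}
{'dx': -0.21, 'dy': 0.94, 'dz': 0.03, 'wz': 0.06}
```

Request:
{"fn": "apply_moves", "kwargs": {
  "targets": [
    {"dx": -0.3,"dy": 0.9,"dz": 0,"wx": 0,"wy": 0,"wz": 0.1,"jaw": 0.1},
    {"dx": -0.3,"dy": 0.9,"dz": 0,"wx": 0,"wy": 0,"wz": 0.1,"jaw": 0.1},
    {"dx": -0.3,"dy": 0.9,"dz": 0,"wx": 0,"wy": 0,"wz": 0.1,"jaw": 0.1},
    {"dx": -0.3,"dy": 0.9,"dz": 0,"wx": 0,"wy": 0,"wz": 0.1,"jaw": 0.1},
    {"dx": -0.3,"dy": 0.9,"dz": 0,"wx": 0,"wy": 0,"wz": 0.1,"jaw": 0.1}
  ]
}}

```text
time: 11.9
tool_pos: [0.5596, -0.112, 0.1378]
tcp_rot: [3.136, -0.184, 0.001]
wrist_force: [0.1, 0.0, -0.7]
width: 0.25
```

Request:
{"fn": "apply_moves", "kwargs": {
  "targets": [
    {"dx": -0.25,"dy": 0.95,"dz": 0,"wx": 0,"wy": 0,"wz": 0.1,"jaw": 0.1},
    {"dx": -0.25,"dy": 0.95,"dz": 0,"wx": 0,"wy": 0,"wz": 0.1,"jaw": 0.1},
    {"dx": -0.25,"dy": 0.95,"dz": 0,"wx": 0,"wy": 0,"wz": 0.1,"jaw": 0.1},
    {"dx": -0.25,"dy": 0.95,"dz": 0,"wx": 0,"wy": 0,"wz": 0.1,"jaw": 0.1},
    {"dx": -0.25,"dy": 0.95,"dz": 0,"wx": 0,"wy": 0,"wz": 0,"jaw": 0.1}
  ]
}}

```text
time: 12.4
tool_pos: [0.5029, -0.2481, 0.1378]
tcp_rot: [3.131, -0.25, 0.001]
wrist_force: [-0.6, -0.2, -0.1]
width: 0.255
```

Request:
{"fn": "apply_moves", "kwargs": {
  "targets": [
    {"dx": -0.2,"dy": 0.95,"dz": 0,"wx": 0,"wy": 0,"wz": 0,"jaw": 0.1},
    {"dx": -0.2,"dy": 0.95,"dz": 0,"wx": 0,"wy": 0,"wz": 0,"jaw": 0.1},
    {"dx": -0.2,"dy": 0.95,"dz": 0,"wx": 0,"wy": 0,"wz": 0,"jaw": 0.1},
    {"dx": -0.2,"dy": 0.95,"dz": 0,"wx": 0,"wy": 0,"wz": 0,"jaw": 0.1}
  ]
}}

```text
time: 12.8
tool_pos: [0.4612, -0.3568, 0.1378]
tcp_rot: [3.131, -0.249, 0.001]
wrist_force: [0.2, 0.2, -0.0]
width: 0.254
```

Request:
{"fn": "apply_moves", "kwargs": {
  "targets": [
    {"dx": 0,"dy": 0,"dz": 0,"wx": 0,"wy": 0,"wz": 0,"jaw": 0.1},
    {"dx": 0,"dy": 0,"dz": 0,"wx": 0,"wy": 0,"wz": 0,"jaw": 0.1}
  ]
}}

```text
time: 13.0
tool_pos: [0.4615, -0.3562, 0.1374]
tcp_rot: [-3.131, 0.252, -0.001]
wrist_force: [0.7, -0.0, -0.6]
width: 0.252
```

```bash
python3 -c "
from h import *
c,s=shot('wrist','w7.png')
plan(.47,-.357,.02,-9)"
```

```text
from [ 0.462 -0.355  0.137] -9.1 to [ 0.47  -0.357  0.02 ] rows 4 F [ 0.2 -0.2 -1.3] w 0.255 t 13.1
{'dx': 0.07, 'dz': 0.98, 'wx': -0.01, 'wz': -0.01}
{'dx': 0.07, 'dz': 0.97}
{'dx': 0.07, 'dz': 0.98, 'wz': -0.01}
{'dx': 0.07, 'dy': 0.01, 'dz': 0.98}
```

View pics/w7.png

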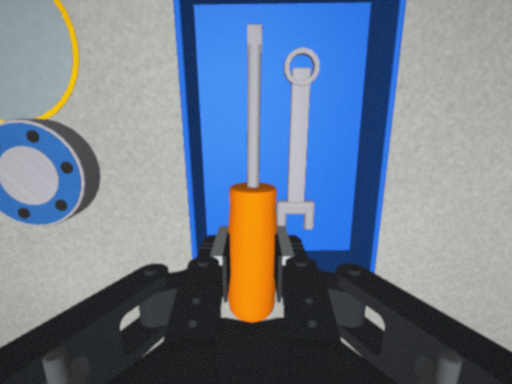

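Request:
{"fn": "apply_moves", "kwargs": {
  "targets": [
    {"dx": 0.1,"dy": 0,"dz": 0.95,"wx": 0,"wy": 0,"wz": 0,"jaw": 0.1},
    {"dx": 0.1,"dy": 0,"dz": 0.95,"wx": 0,"wy": 0,"wz": 0,"jaw": 0.1},
    {"dx": 0.1,"dy": 0,"dz": 0.95,"wx": 0,"wy": 0,"wz": 0,"jaw": 0.1},
    {"dx": 0,"dy": 0,"dz": 0.95,"wx": 0,"wy": 0,"wz": 0,"jaw": 0.1},
    {"dx": 0,"dy": 0,"dz": 0,"wx": 0,"wy": 0,"wz": 0,"jaw": 0.1}
  ]
}}

```text
time: 13.55
tool_pos: [0.468, -0.3533, 0.0185]
tcp_rot: [-3.126, 0.246, 0.012]
wrist_force: [-0.0, -0.2, -2.0]
width: 0.249
```

Request:
{"fn": "apply_moves", "kwargs": {
  "targets": [
    {"dx": 0,"dy": 0,"dz": 0.1,"wx": 0,"wy": 0,"wz": 0,"jaw": 0.45},
    {"dx": 0,"dy": 0,"dz": 0,"wx": 0,"wy": 0,"wz": 0,"jaw": 0.45},
    {"dx": 0,"dy": 0,"dz": 0,"wx": 0,"wy": 0,"wz": 0,"jaw": 0.45},
    {"dx": 0,"dy": 0,"dz": -0.5,"wx": 0,"wy": 0,"wz": 0,"jaw": 0.45},
    {"dx": 0,"dy": 0,"dz": -1,"wx": 0,"wy": 0,"wz": 0,"jaw": 0.45}
  ]
}}

```text
time: 14.05
tool_pos: [0.4694, -0.3563, 0.0646]
tcp_rot: [-3.13, 0.25, 0.005]
wrist_force: [-0.7, -0.8, 0.1]
width: 0.45
```

Request:
{"fn": "apply_moves", "kwargs": {
  "targets": [
    {"dx": 0,"dy": 0,"dz": -1,"wx": 0,"wy": 0,"wz": 0,"jaw": 0.6},
    {"dx": 0,"dy": 0,"dz": -1,"wx": 0,"wy": 0,"wz": 0,"jaw": 0.6},
    {"dx": 0,"dy": 0,"dz": -1,"wx": 0,"wy": 0,"wz": 0,"jaw": 0.6},
    {"dx": 0,"dy": 0,"dz": -1,"wx": 0,"wy": 0,"wz": 0,"jaw": 0.6},
    {"dx": 0,"dy": 0,"dz": 0,"wx": 0,"wy": 0,"wz": 0,"jaw": 0.6}
  ]
}}

```text
time: 14.55
tool_pos: [0.4739, -0.3601, 0.1931]
tcp_rot: [3.124, -0.249, 0.017]
wrist_force: [1.3, -0.2, 1.1]
width: 0.602
```

```bash
python3 -c "
from h import *
c,s=shot('wrist','w8.png')
c,s=shot('top','t8.png',crop=(80,140,360,285),scale=2.85)
plan(.56,.125,.13,19)"
```

```text
from [ 0.472 -0.358  0.188] -9.1 to [0.56  0.125 0.13 ] rows 17 F [-0.8  0.  -0.4] w 0.598 t 14.7
{'dx': 0.02, 'dy': -0.96, 'dz': 0.11, 'wx': 0.02, 'wy': -0.04, 'wz': -0.28}
{'dx': 0.05, 'dy': -0.97, 'dz': 0.11, 'wz': -0.27}
{'dx': 0.08, 'dy': -0.96, 'dz': 0.12, 'wz': -0.28}
{'dx': 0.1, 'dy': -0.95, 'dz': 0.11, 'wz': -0.27}
{'dx': 0.13, 'dy': -0.96, 'dz': 0.11, 'wz': -0.28}

{'dx': 0.16, 'dy': -0.95, 'dz': 0.12, 'wz': -0.27}
{'dx': 0.19, 'dy': -0.94, 'dz': 0.11, 'wz': -0.28}
{'dx': 0.21, 'dy': -0.94, 'dz': 0.11, 'wz': -0.28}
{'dx': 0.24, 'dy': -0.93, 'dz': 0.12, 'wz': -0.27}
{'dx': 0.27, 'dy': -0.93, 'dz': 0.11, 'wz': -0.28}

{'dx': 0.3, 'dy': -0.92, 'dz': 0.11, 'wz': -0.27}
{'dx': 0.32, 'dy': -0.9, 'dz': 0.11, 'wz': -0.28}
{'dx': 0.34, 'dy': -0.9, 'dz': 0.12, 'wz': -0.27}
{'dx': 0.37, 'dy': -0.89, 'dz': 0.11, 'wz': -0.28}
{'dx': 0.4, 'dy': -0.88, 'dz': 0.11, 'wz': -0.28}

{'dx': 0.43, 'dy': -0.86, 'dz': 0.12, 'wz': -0.27}
{'dx': 0.44, 'dy': -0.86, 'dz': 0.11, 'wz': -0.28}
```

View pics/w8.png

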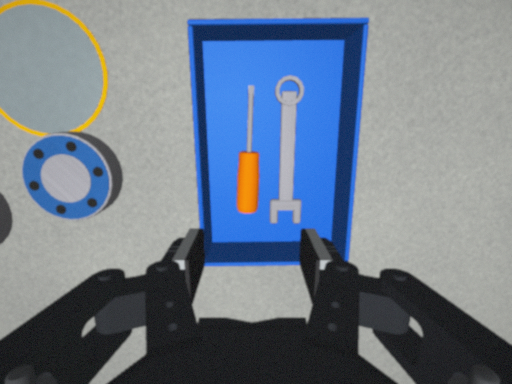

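View pics/t8.png

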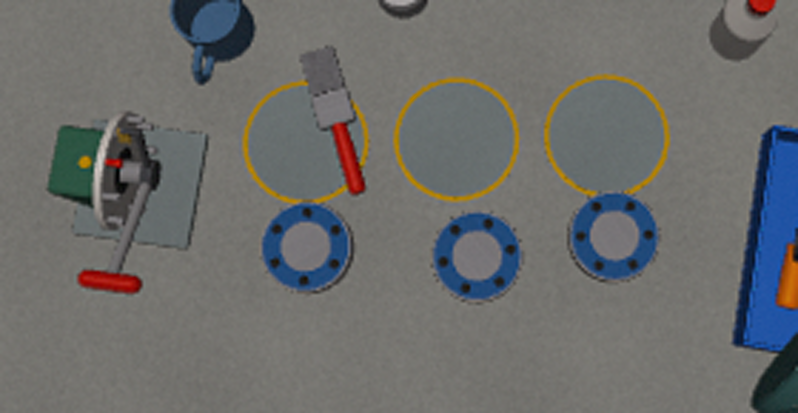

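Request:
{"fn": "apply_moves", "kwargs": {
  "targets": [
    {"dx": 0,"dy": -0.95,"dz": 0,"wx": 0,"wy": 0,"wz": -0.3,"jaw": 0.6},
    {"dx": 0.05,"dy": -0.95,"dz": 0,"wx": 0,"wy": 0,"wz": -0.3,"jaw": 0.6},
    {"dx": 0.1,"dy": -0.95,"dz": 0,"wx": 0,"wy": 0,"wz": -0.3,"jaw": 0.6},
    {"dx": 0.1,"dy": -0.95,"dz": 0.1,"wx": 0,"wy": 0,"wz": -0.3,"jaw": 0.6},
    {"dx": 0.15,"dy": -0.95,"dz": 0.1,"wx": 0,"wy": 0,"wz": -0.3,"jaw": 0.6}
  ]
}}

```text
time: 15.15
tool_pos: [0.4954, -0.215, 0.1776]
tcp_rot: [-3.141, 0.002, 0.003]
wrist_force: [-0.0, -0.0, 0.4]
width: 0.599
```

Request:
{"fn": "apply_moves", "kwargs": {
  "targets": [
    {"dx": 0.15,"dy": -0.95,"dz": 0.1,"wx": 0,"wy": 0,"wz": -0.3,"jaw": 0.6},
    {"dx": 0.2,"dy": -0.95,"dz": 0.1,"wx": 0,"wy": 0,"wz": -0.3,"jaw": 0.6},
    {"dx": 0.2,"dy": -0.95,"dz": 0.1,"wx": 0,"wy": 0,"wz": -0.3,"jaw": 0.6},
    {"dx": 0.25,"dy": -0.95,"dz": 0.1,"wx": 0,"wy": 0,"wz": -0.3,"jaw": 0.6},
    {"dx": 0.3,"dy": -0.95,"dz": 0.1,"wx": 0,"wy": 0,"wz": -0.3,"jaw": 0.6}
  ]
}}

```text
time: 15.65
tool_pos: [0.5194, -0.0708, 0.1625]
tcp_rot: [-3.131, -0.245, 0.004]
wrist_force: [-0.6, -0.1, -0.7]
width: 0.598
```

Request:
{"fn": "apply_moves", "kwargs": {
  "targets": [
    {"dx": 0.3,"dy": -0.9,"dz": 0.2,"wx": 0,"wy": 0,"wz": -0.3,"jaw": 0.6},
    {"dx": 0.3,"dy": -0.9,"dz": 0.2,"wx": 0,"wy": 0,"wz": -0.3,"jaw": 0.6},
    {"dx": 0.35,"dy": -0.9,"dz": 0.2,"wx": 0,"wy": 0,"wz": -0.3,"jaw": 0.6},
    {"dx": 0.35,"dy": -0.9,"dz": 0.2,"wx": 0,"wy": 0,"wz": -0.3,"jaw": 0.6},
    {"dx": 0.4,"dy": -0.9,"dz": 0.2,"wx": 0,"wy": 0,"wz": -0.3,"jaw": 0.6}
  ]
}}

```text
time: 16.15
tool_pos: [0.5398, 0.0718, 0.1324]
tcp_rot: [-3.103, -0.49, 0.004]
wrist_force: [0.2, -0.9, -0.6]
width: 0.601
```

Request:
{"fn": "apply_moves", "kwargs": {
  "targets": [
    {"dx": 0.4,"dy": -0.9,"dz": 0.2,"wx": 0,"wy": 0,"wz": -0.3,"jaw": 0.6},
    {"dx": 0,"dy": 0,"dz": 0,"wx": 0,"wy": 0,"wz": 0,"jaw": 0.6},
    {"dx": 0,"dy": 0,"dz": 0,"wx": 0,"wy": 0,"wz": 0,"jaw": 0.6},
    {"dx": 0,"dy": 0,"dz": 0,"wx": 0,"wy": 0,"wz": 0,"jaw": 0.6}
  ]
}}

```text
time: 16.55
tool_pos: [0.5437, 0.0995, 0.1274]
tcp_rot: [3.095, 0.536, -0.002]
wrist_force: [-0.5, 0.2, -0.4]
width: 0.604
```

```bash
python3 -c "
from h import *
c,s=shot('wrist','w9.png',scale=1.5);print(s['tool_pos'],yaw(s))
print(fitc(rings(c,s),(.6085,.1875)))
plan(.600,.139,.004,19.5)"
```

```text
[0.54367932 0.09949006 0.12736882] 19.659914321908985
(array([0.6095, 0.1876, 0.0686]), 2152)
from [0.544 0.099 0.128] 19.6 to [0.6   0.139 0.004] rows 5 F [0.9 1.2 0.7] w 0.602 t 16.6
{'dx': 0.44, 'dy': -0.12, 'dz': 0.82, 'wy': 0.01}
{'dx': 0.44, 'dy': -0.13, 'dz': 0.83, 'wz': 0.01}
{'dx': 0.44, 'dy': -0.12, 'dz': 0.82}
{'dx': 0.44, 'dy': -0.13, 'dz': 0.83, 'wz': 0.01}
{'dx': 0.44, 'dy': -0.12, 'dz': 0.82}
```

View pics/w9.png

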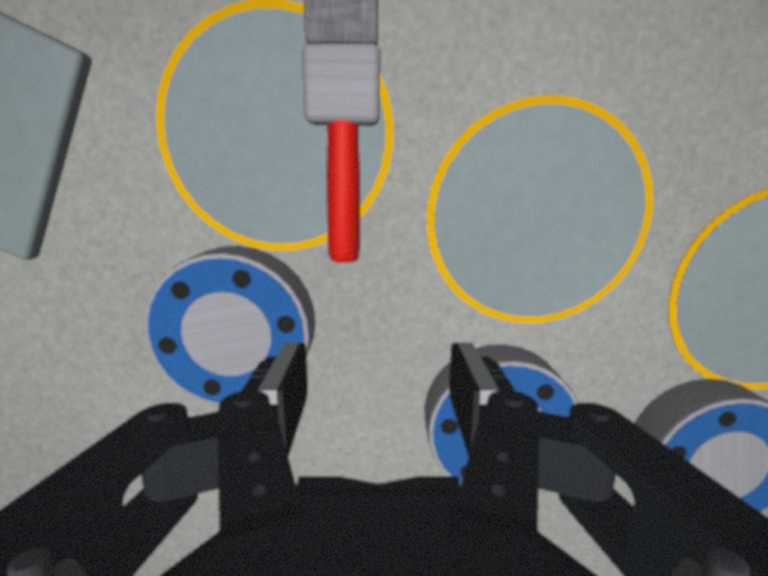

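```bash
python3 -c "
from h import *
s=bot.read_state();c=cams.read_camera('wrist')
a=ray(c,s,343/1.5,250/1.5,.02);b=ray(c,s,343/1.5,125/1.5,.02);print(a,b,np.degrees(np.arctan2(b[1]-a[1],b[0]-a[0])))
g=b-.026*(b-a)/np.linalg.norm(b-a);print(g)"
```

```text
[0.56023777 0.12619058 0.02      ] [0.62667834 0.14821872 0.02      ] 18.34276499802163
[0.60199938 0.1400365  0.02      ]
```

Matches the plan target (0.600, 0.139); descending.

Request:
{"fn": "apply_moves", "kwargs": {
  "targets": [
    {"dx": 0.7,"dy": -0.2,"dz": 0.6,"wx": 0,"wy": 0,"wz": 0.1,"jaw": 0.6},
    {"dx": 0.7,"dy": -0.2,"dz": 0.6,"wx": 0,"wy": 0,"wz": 0.1,"jaw": 0.6},
    {"dx": 0.7,"dy": -0.2,"dz": 0.9,"wx": 0,"wy": 0,"wz": 0,"jaw": 0.6},
    {"dx": 0.1,"dy": 0,"dz": 1,"wx": 0,"wy": 0,"wz": 0,"jaw": 0.6},
    {"dx": 0,"dy": 0,"dz": 1,"wx": 0,"wy": 0,"wz": 0,"jaw": 0.6}
  ]
}}

```text
time: 17.15
tool_pos: [0.6024, 0.1383, 0.0045]
tcp_rot: [3.101, 0.503, 0.003]
wrist_force: [0.7, 0.2, -0.1]
width: 0.602
```

Request:
{"fn": "apply_moves", "kwargs": {
  "targets": [
    {"dx": 0,"dy": 0,"dz": 0,"wx": 0,"wy": 0,"wz": 0,"jaw": 0.6},
    {"dx": 0,"dy": 0,"dz": 0.05,"wx": 0,"wy": 0,"wz": 0,"jaw": 0.1},
    {"dx": 0,"dy": 0,"dz": 0,"wx": 0,"wy": 0,"wz": 0,"jaw": 0.1},
    {"dx": 0,"dy": 0,"dz": 0,"wx": 0,"wy": 0,"wz": 0,"jaw": 0.1},
    {"dx": 0,"dy": 0,"dz": 0,"wx": 0,"wy": 0,"wz": 0,"jaw": 0.1}
  ],
  "newtons": 60
}}

```text
time: 17.65
tool_pos: [0.6024, 0.1389, 0.0055]
tcp_rot: [3.101, 0.504, 0.006]
wrist_force: [0.5, -1.3, 3.5]
width: 0.197
```

Request:
{"fn": "apply_moves", "kwargs": {
  "targets": [
    {"dx": 0,"dy": 0,"dz": -0.5,"wx": 0,"wy": 0,"wz": 0,"jaw": 0.1},
    {"dx": 0,"dy": 0,"dz": -1,"wx": 0,"wy": 0,"wz": 0,"jaw": 0.1},
    {"dx": 0,"dy": 0,"dz": -1,"wx": 0,"wy": 0,"wz": 0,"jaw": 0.1},
    {"dx": 0,"dy": 0,"dz": -1,"wx": 0,"wy": 0,"wz": 0,"jaw": 0.1},
    {"dx": 0,"dy": 0,"dz": -1,"wx": 0,"wy": 0,"wz": 0,"jaw": 0.1}
  ],
  "newtons": 100
}}

```text
time: 18.15
tool_pos: [0.6005, 0.1389, 0.1407]
tcp_rot: [-3.101, -0.505, -0.001]
wrist_force: [0.5, -0.0, -1.2]
width: 0.179
```

```bash
python3 -c "
from h import *
plan(.465,-.425,.14,-9)"
```

```text
from [0.601 0.139 0.141] 18.5 to [ 0.465 -0.425  0.14 ] rows 20 F [ 0.5 -0.  -1.2] w 0.179 t 18.1
{'dx': -0.51, 'dy': 0.82, 'wy': -0.01, 'wz': 0.23}
{'dx': -0.49, 'dy': 0.83, 'wz': 0.23}
{'dx': -0.48, 'dy': 0.84, 'wz': 0.23}
{'dx': -0.45, 'dy': 0.86, 'wz': 0.23}
{'dx': -0.43, 'dy': 0.86, 'dz': 0.01, 'wz': 0.23}

{'dx': -0.41, 'dy': 0.88, 'wz': 0.22}
{'dx': -0.39, 'dy': 0.88, 'wz': 0.23}
{'dx': -0.37, 'dy': 0.9, 'wz': 0.23}
{'dx': -0.34, 'dy': 0.9, 'wz': 0.23}
{'dx': -0.33, 'dy': 0.91, 'wz': 0.23}

{'dx': -0.3, 'dy': 0.92, 'wz': 0.23}
{'dx': -0.28, 'dy': 0.92, 'wz': 0.23}
{'dx': -0.26, 'dy': 0.93, 'dz': 0.01, 'wz': 0.23}
{'dx': -0.24, 'dy': 0.94, 'wz': 0.23}
{'dx': -0.21, 'dy': 0.94, 'wz': 0.23}

{'dx': -0.19, 'dy': 0.95, 'wz': 0.23}
{'dx': -0.17, 'dy': 0.95, 'wz': 0.23}
{'dx': -0.14, 'dy': 0.96, 'wz': 0.22}
{'dx': -0.13, 'dy': 0.96, 'wz': 0.23}
{'dx': -0.1, 'dy': 0.96, 'wz': 0.23}
```

Request:
{"fn": "apply_moves", "kwargs": {
  "targets": [
    {"dx": -0.5,"dy": 0.85,"dz": 0,"wx": 0,"wy": 0,"wz": 0.25,"jaw": 0.1},
    {"dx": -0.5,"dy": 0.85,"dz": 0,"wx": 0,"wy": 0,"wz": 0.25,"jaw": 0.1},
    {"dx": -0.5,"dy": 0.85,"dz": 0,"wx": 0,"wy": 0,"wz": 0.25,"jaw": 0.1},
    {"dx": -0.45,"dy": 0.85,"dz": 0,"wx": 0,"wy": 0,"wz": 0.25,"jaw": 0.1},
    {"dx": -0.45,"dy": 0.85,"dz": 0,"wx": 0,"wy": 0,"wz": 0.25,"jaw": 0.1}
  ]
}}

```text
time: 18.65
tool_pos: [0.5651, -0.0043, 0.1396]
tcp_rot: [3.127, 0.3, 0.002]
wrist_force: [-0.2, -0.4, -0.5]
width: 0.18
```

Request:
{"fn": "apply_moves", "kwargs": {
  "targets": [
    {"dx": -0.4,"dy": 0.9,"dz": 0,"wx": 0,"wy": 0,"wz": 0.25,"jaw": 0.1},
    {"dx": -0.4,"dy": 0.9,"dz": 0,"wx": 0,"wy": 0,"wz": 0.25,"jaw": 0.1},
    {"dx": -0.35,"dy": 0.9,"dz": 0,"wx": 0,"wy": 0,"wz": 0.25,"jaw": 0.1},
    {"dx": -0.35,"dy": 0.9,"dz": 0,"wx": 0,"wy": 0,"wz": 0.25,"jaw": 0.1},
    {"dx": -0.3,"dy": 0.9,"dz": 0,"wx": 0,"wy": 0,"wz": 0.25,"jaw": 0.1}
  ]
}}

```text
time: 19.15
tool_pos: [0.5303, -0.1457, 0.1395]
tcp_rot: [3.14, 0.094, 0.002]
wrist_force: [-0.4, -0.5, -1.1]
width: 0.178
```

Request:
{"fn": "apply_moves", "kwargs": {
  "targets": [
    {"dx": -0.3,"dy": 0.9,"dz": 0,"wx": 0,"wy": 0,"wz": 0.25,"jaw": 0.1},
    {"dx": -0.3,"dy": 0.9,"dz": 0,"wx": 0,"wy": 0,"wz": 0.25,"jaw": 0.1},
    {"dx": -0.25,"dy": 0.95,"dz": 0,"wx": 0,"wy": 0,"wz": 0.25,"jaw": 0.1},
    {"dx": -0.2,"dy": 0.95,"dz": 0,"wx": 0,"wy": 0,"wz": 0.25,"jaw": 0.1},
    {"dx": -0.2,"dy": 0.95,"dz": 0,"wx": 0,"wy": 0,"wz": 0.25,"jaw": 0.1}
  ]
}}

```text
time: 19.65
tool_pos: [0.4941, -0.2857, 0.1396]
tcp_rot: [3.139, -0.112, 0.002]
wrist_force: [-0.6, 0.3, -0.1]
width: 0.181
```

```bash
python3 -c "
from h import *
plan(.465,-.425,.14,-9)"
```

```text
from [ 0.494 -0.286  0.14 ] -4.1 to [ 0.465 -0.425  0.14 ] rows 5 F [-0.6  0.3 -0.1] w 0.181 t 19.6
{'dx': -0.13, 'dy': 0.94, 'wy': -0.01, 'wz': 0.16}
{'dx': -0.11, 'dy': 0.94, 'wz': 0.17}
{'dx': -0.09, 'dy': 0.95, 'dz': -0.01, 'wz': 0.16}
{'dx': -0.08, 'dy': 0.94, 'wz': 0.17}
{'dx': -0.07, 'dy': 0.95, 'wz': 0.16}
```

Request:
{"fn": "apply_moves", "kwargs": {
  "targets": [
    {"dx": -0.1,"dy": 0.9,"dz": 0,"wx": 0,"wy": 0,"wz": 0.15,"jaw": 0.1},
    {"dx": -0.1,"dy": 0.9,"dz": 0,"wx": 0,"wy": 0,"wz": 0.15,"jaw": 0.1},
    {"dx": -0.1,"dy": 0.9,"dz": 0,"wx": 0,"wy": 0,"wz": 0.15,"jaw": 0.1},
    {"dx": -0.1,"dy": 0.9,"dz": 0,"wx": 0,"wy": 0,"wz": 0.15,"jaw": 0.1},
    {"dx": -0.1,"dy": 0.9,"dz": 0,"wx": 0,"wy": 0,"wz": 0.15,"jaw": 0.1}
  ]
}}

```text
time: 20.15
tool_pos: [0.4655, -0.4183, 0.1395]
tcp_rot: [3.132, -0.234, 0.001]
wrist_force: [-0.1, 0.8, -1.2]
width: 0.179
```

Request:
{"fn": "apply_moves", "kwargs": {
  "targets": [
    {"dx": 0,"dy": 0,"dz": 0,"wx": 0,"wy": 0,"wz": 0,"jaw": 0.1},
    {"dx": 0,"dy": 0,"dz": 0,"wx": 0,"wy": 0,"wz": 0,"jaw": 0.1}
  ]
}}

```text
time: 20.35
tool_pos: [0.4656, -0.4176, 0.1391]
tcp_rot: [-3.133, 0.235, -0.001]
wrist_force: [0.3, 0.3, -0.1]
width: 0.179
```

```bash
python3 -c "
from h import *
c,s=shot('wrist','w10.png')
plan(.465,-.425,.025,-9)"
```

```text
from [ 0.466 -0.417  0.139] -8.5 to [ 0.465 -0.425  0.025] rows 4 F [ 0.2 -0.  -0.9] w 0.178 t 20.4
{'dy': 0.07, 'dz': 0.95, 'wz': 0.02}
{'dx': 0.01, 'dy': 0.07, 'dz': 0.95, 'wz': 0.02}
{'dy': 0.07, 'dz': 0.95, 'wz': 0.02}
{'dx': 0.01, 'dy': 0.06, 'dz': 0.94, 'wz': 0.02}
```

View pics/w10.png

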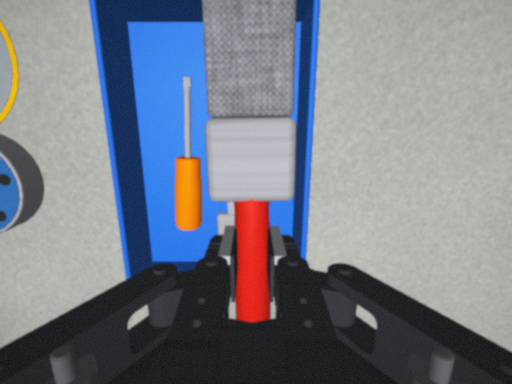

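Request:
{"fn": "apply_moves", "kwargs": {
  "targets": [
    {"dx": -0.1,"dy": 0,"dz": 0.95,"wx": 0,"wy": 0,"wz": 0,"jaw": 0.1},
    {"dx": -0.1,"dy": 0.1,"dz": 0.95,"wx": 0,"wy": 0,"wz": 0,"jaw": 0.1},
    {"dx": 0,"dy": 0.05,"dz": 0.9,"wx": 0,"wy": 0,"wz": 0,"jaw": 0.1},
    {"dx": 0,"dy": 0,"dz": 0.9,"wx": 0,"wy": 0,"wz": 0,"jaw": 0.1},
    {"dx": 0,"dy": 0,"dz": 0,"wx": 0,"wy": 0,"wz": 0,"jaw": 0.1}
  ]
}}

```text
time: 20.9
tool_pos: [0.4566, -0.4167, 0.0231]
tcp_rot: [-3.127, 0.231, 0.011]
wrist_force: [-1.3, 0.1, -2.1]
width: 0.176
```

Request:
{"fn": "apply_moves", "kwargs": {
  "targets": [
    {"dx": 0,"dy": 0,"dz": 0,"wx": 0,"wy": 0,"wz": 0,"jaw": 0.35},
    {"dx": 0,"dy": 0,"dz": 0,"wx": 0,"wy": 0,"wz": 0,"jaw": 0.35},
    {"dx": 0,"dy": 0,"dz": 0,"wx": 0,"wy": 0,"wz": 0,"jaw": 0.35},
    {"dx": 0,"dy": 0,"dz": -0.5,"wx": 0,"wy": 0,"wz": 0,"jaw": 0.35},
    {"dx": 0,"dy": 0,"dz": -1,"wx": 0,"wy": 0,"wz": 0,"jaw": 0.35}
  ]
}}

```text
time: 21.4
tool_pos: [0.4579, -0.4196, 0.0718]
tcp_rot: [-3.13, 0.233, 0.005]
wrist_force: [-1.3, 0.1, -0.2]
width: 0.352
```

Request:
{"fn": "apply_moves", "kwargs": {
  "targets": [
    {"dx": 0,"dy": 0,"dz": -1,"wx": 0,"wy": 0,"wz": 0,"jaw": 0.35},
    {"dx": 0,"dy": 0,"dz": -1,"wx": 0,"wy": 0,"wz": 0,"jaw": 0.6},
    {"dx": 0,"dy": 0,"dz": -1,"wx": 0,"wy": 0,"wz": 0,"jaw": 0.6},
    {"dx": 0,"dy": 0,"dz": -1,"wx": 0,"wy": 0,"wz": 0,"jaw": 0.6},
    {"dx": 0,"dy": 0,"dz": 0,"wx": 0,"wy": 0,"wz": 0,"jaw": 0.6}
  ]
}}

```text
time: 21.9
tool_pos: [0.4621, -0.4238, 0.2007]
tcp_rot: [3.125, -0.233, 0.015]
wrist_force: [0.4, 0.1, 0.8]
width: 0.601
```

```bash
python3 -c "
from h import *
c,s=shot('wrist','w11.png')
c,s=shot('top','t11.png',crop=(140,140,420,285),scale=2.85)
"
```

```text
(no output)
```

View pics/w11.png

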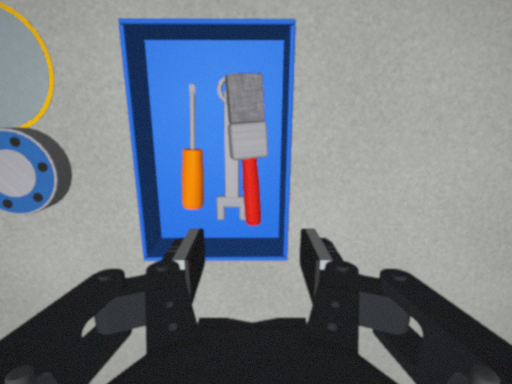

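View pics/t11.png

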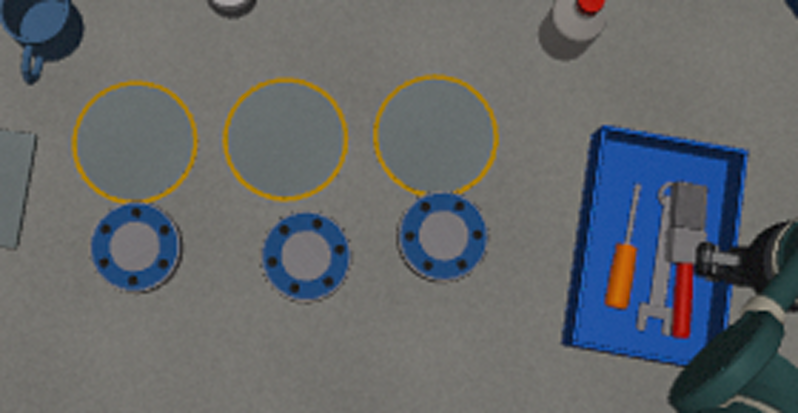

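```bash
cat >> h.py <<'E'
RINGS={'top':[(.6226,-.1524),(.6141,.0174),(.6061,.1872)]}
def covers(c,st,guesses):
    hsv=cv2.cvtColor(c['color'],cv2.COLOR_RGB2HSV); m=cv2.inRange(hsv,(98,120,40),(118,255,255))
    v,u=np.nonzero(m); P=np.array([ray(c,st,a,b,.03)[:2] for a,b in zip(u,v)]); out=[]
    for g in guesses:
        g=np.array(g)
        for rr in (.07,.055,.053):
            Q=P[np.linalg.norm(P-g,axis=1)<rr]
            if len(Q)<20: break
            h=cv2.convexHull((Q*1e4).astype(np.float32)); (ctr,rad)=cv2.minEnclosingCircle(h); g=np.array(ctr)/1e4
        out.append((g.round(4),round(rad/1e4,4),len(Q)))
    return out
E
python3 - <<'E'
from h import *
s=bot.read_state();c=cams.read_camera('top')
for o in covers(c,s,[(.504,-.16),(.478,-.012),(.484,.172)]): print(o)
plan(.435,-.165,.12,4)
E
```

```text
(array([ 0.5063, -0.1592]), 0.0466, 404)
(array([ 0.4805, -0.0098]), 0.0464, 402)
(array([0.4857, 0.1759]), 0.0462, 400)
from [ 0.459 -0.421  0.193] -8.5 to [ 0.435 -0.165  0.12 ] rows 9 F [-0.5  0.4  0.2] w 0.605 t 22.1
{'dx': -0.23, 'dy': -0.92, 'dz': 0.27, 'wx': 0.01, 'wy': -0.01, 'wz': -0.23}
{'dx': -0.21, 'dy': -0.93, 'dz': 0.27, 'wz': -0.23}
{'dx': -0.18, 'dy': -0.94, 'dz': 0.27, 'wz': -0.24}
{'dx': -0.16, 'dy': -0.94, 'dz': 0.27, 'wz': -0.23}
{'dx': -0.14, 'dy': -0.94, 'dz': 0.28, 'wz': -0.23}

{'dx': -0.11, 'dy': -0.94, 'dz': 0.27, 'wz': -0.23}
{'dx': -0.1, 'dy': -0.95, 'dz': 0.27, 'wz': -0.23}
{'dx': -0.07, 'dy': -0.95, 'dz': 0.27, 'wz': -0.23}
{'dx': -0.04, 'dy': -0.95, 'dz': 0.27, 'wz': -0.24}
```

Request:
{"fn": "apply_moves", "kwargs": {
  "targets": [
    {"dx": -0.25,"dy": -0.95,"dz": 0,"wx": 0,"wy": 0,"wz": -0.25,"jaw": 0.7},
    {"dx": -0.25,"dy": -0.95,"dz": 0,"wx": 0,"wy": 0,"wz": -0.25,"jaw": 0.7},
    {"dx": -0.2,"dy": -0.95,"dz": 0,"wx": 0,"wy": 0,"wz": -0.25,"jaw": 0.7},
    {"dx": -0.2,"dy": -0.95,"dz": 0,"wx": 0,"wy": 0,"wz": -0.25,"jaw": 0.7},
    {"dx": -0.2,"dy": -0.95,"dz": 0.4,"wx": 0,"wy": 0,"wz": -0.25,"jaw": 0.7}
  ]
}}

```text
time: 22.55
tool_pos: [0.4399, -0.2748, 0.1801]
tcp_rot: [3.141, -0.026, 0.001]
wrist_force: [0.3, 0.4, 0.1]
width: 0.698
```

Request:
{"fn": "apply_moves", "kwargs": {
  "targets": [
    {"dx": -0.2,"dy": -0.95,"dz": 0.5,"wx": 0,"wy": 0,"wz": -0.25,"jaw": 0.7},
    {"dx": -0.15,"dy": -0.95,"dz": 0.7,"wx": 0,"wy": 0,"wz": -0.25,"jaw": 0.7},
    {"dx": -0.15,"dy": -0.95,"dz": 0.7,"wx": 0,"wy": 0,"wz": -0.25,"jaw": 0.7},
    {"dx": -0.1,"dy": -0.95,"dz": 0.7,"wx": 0,"wy": 0,"wz": 0,"jaw": 0.7},
    {"dx": 0,"dy": 0,"dz": 0,"wx": 0,"wy": 0,"wz": 0,"jaw": 0.7}
  ]
}}

```text
time: 23.05
tool_pos: [0.4141, -0.1577, 0.0971]
tcp_rot: [-3.134, -0.099, 0.016]
wrist_force: [-0.1, -0.2, -0.6]
width: 0.696
```

```bash
python3 -c "
from h import *
c,s=shot('wrist','w12.png')
print(fitc(rings(c,s),(.6265,-.1525)),covers(c,s,[(.509,-.159)]))
plan(.425,-.164,.01,3.5)"
```

```text
(array([2488.253 ,  182.1124, 2494.3577]), 565) [(array([ 0.5103, -0.1594]), 0.0467, 9003)]
from [ 0.416 -0.16   0.099] 3.6 to [ 0.425 -0.164  0.01 ] rows 3 F [-0.1 -0.8 -0.2] w 0.701 t 23.1
{'dx': 0.1, 'dy': 0.06, 'dz': 0.99, 'wx': -0.03, 'wy': 0.06, 'wz': 0.01}
{'dx': 0.09, 'dy': 0.05, 'dz': 0.99}
{'dx': 0.1, 'dy': 0.05, 'dz': 0.99, 'wz': 0.01}
```

View pics/w12.png

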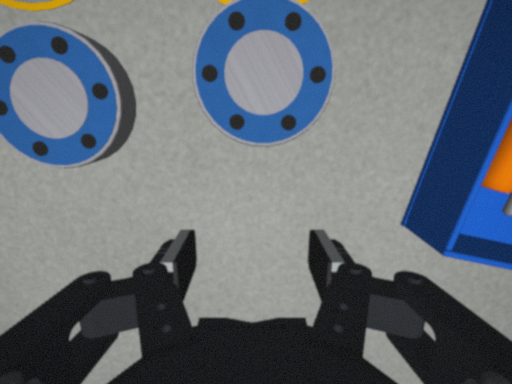

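Request:
{"fn": "apply_moves", "kwargs": {
  "targets": [
    {"dx": 0,"dy": 0.1,"dz": 0.9,"wx": 0,"wy": 0,"wz": 0,"jaw": 0.7},
    {"dx": 0,"dy": 0.1,"dz": 0.9,"wx": 0,"wy": 0,"wz": 0,"jaw": 0.7},
    {"dx": 0,"dy": 0,"dz": 0.9,"wx": 0,"wy": 0,"wz": 0,"jaw": 0.7},
    {"dx": 0,"dy": 0,"dz": 0.2,"wx": 0,"wy": 0,"wz": 0,"jaw": 0.7},
    {"dx": 0,"dy": 0,"dz": 0,"wx": 0,"wy": 0,"wz": 0,"jaw": 0.7}
  ]
}}

```text
time: 23.6
tool_pos: [0.4192, -0.1684, 0.0146]
tcp_rot: [-3.139, -0.095, 0.004]
wrist_force: [0.3, -0.6, 0.8]
width: 0.701
```

```bash
python3 -c "
from h import *
plan(.5,-.1597,.01,3.5)"
```

```text
from [ 0.419 -0.168  0.015] 3.4 to [ 0.5    -0.1597  0.01  ] rows 3 F [ 0.3 -0.6  0.8] w 0.701 t 23.6
{'dx': 0.9, 'dy': -0.04, 'dz': 0.05, 'wx': -0.01, 'wy': 0.02}
{'dx': 0.9, 'dy': -0.05, 'dz': 0.05, 'wz': -0.01}
{'dx': 0.91, 'dy': -0.04, 'dz': 0.05}
```

Request:
{"fn": "apply_moves", "kwargs": {
  "targets": [
    {"dx": 0.6,"dy": -0.1,"dz": 0.1,"wx": 0,"wy": 0,"wz": 0,"jaw": 0.7},
    {"dx": 0.5,"dy": 0,"dz": 0,"wx": 0,"wy": 0,"wz": 0,"jaw": 0.7},
    {"dx": 0.4,"dy": 0,"dz": 0,"wx": 0,"wy": 0,"wz": 0,"jaw": 0.7},
    {"dx": 0.4,"dy": 0,"dz": 0,"wx": 0,"wy": 0,"wz": 0,"jaw": 0.7},
    {"dx": 0.4,"dy": 0,"dz": 0,"wx": 0,"wy": 0,"wz": 0,"jaw": 0.7}
  ]
}}

```text
time: 24.1
tool_pos: [0.4866, -0.1609, 0.0129]
tcp_rot: [-3.139, -0.098, 0.01]
wrist_force: [-11.6, -1.5, 10.2]
width: 0.707
```

```bash
python3 -c "
from h import *
c,s=shot('wrist','w13.png');t,s2=shot('top','t13.png',crop=(140,140,420,285),scale=2.85)
print(s['tool_pos'],s['wrist_force'],fitc(rings(c,s),(.6265,-.1525)),covers(c,s,[(.531,-.159)]),covers(t,s2,[(.528,-.159)]))"
```

```text
Traceback (most recent call last):
  File "h.py", line 68, in covers
    out.append((g.round(4),round(rad/1e4,4),len(Q)))
                                 ^^^
UnboundLocalError: cannot access local variable 'rad' where it is not associated with a value
```

View pics/t13.png

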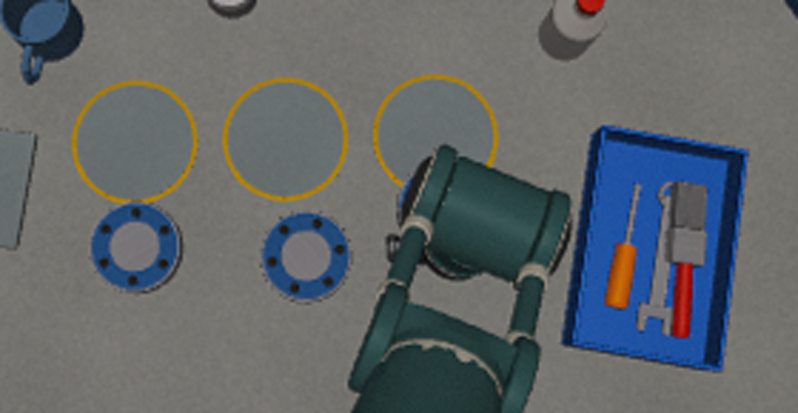

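View pics/w13.png

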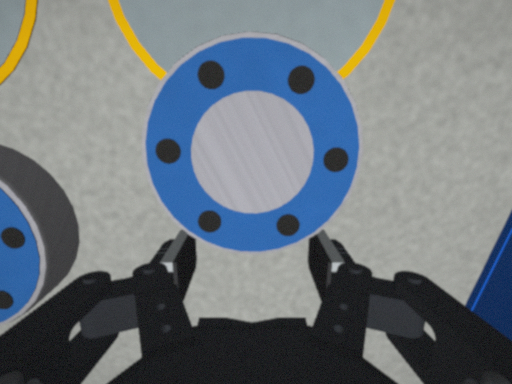

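```bash
sed -i 's/        g=np.array(g)$/        g=np.array(g);rad=0/' h.py; python3 -c "
from h import *
s=bot.read_state();c=cams.read_camera('wrist')
print(s['tool_pos'],s['wrist_force'],fitc(rings(c,s),(.6265,-.1525)),covers(c,s,[(.535,-.157)]))"
```

```text
[ 0.48991912 -0.16126347  0.01324895] [-2.1860323  -0.67286732 -0.04644048] (array([ 0.6265, -0.1521,  0.0688]), 1794) [(array([ 0.5423, -0.1582]), 0.0469, 20571)]
```

Request:
{"fn": "apply_moves", "kwargs": {
  "targets": [
    {"dx": 0.3,"dy": 0,"dz": 0,"wx": 0,"wy": 0,"wz": -0.1,"jaw": 0.7},
    {"dx": 0.4,"dy": 0,"dz": 0,"wx": 0,"wy": 0,"wz": -0.1,"jaw": 0.7},
    {"dx": 0.4,"dy": 0,"dz": 0,"wx": 0,"wy": 0,"wz": 0,"jaw": 0.7},
    {"dx": 0.4,"dy": 0,"dz": 0,"wx": 0,"wy": 0,"wz": 0,"jaw": 0.7},
    {"dx": 0.3,"dy": 0,"dz": 0,"wx": 0,"wy": 0,"wz": 0,"jaw": 0.7}
  ]
}}

```text
time: 24.75
tool_pos: [0.5409, -0.1569, 0.0126]
tcp_rot: [-3.138, -0.13, 0.007]
wrist_force: [-9.1, -1.0, 6.7]
width: 0.698
```

Request:
{"fn": "apply_moves", "kwargs": {
  "targets": [
    {"dx": 0.2,"dy": 0,"dz": 0,"wx": 0,"wy": 0,"wz": 0,"jaw": 0.7},
    {"dx": 0.2,"dy": 0,"dz": 0,"wx": 0,"wy": 0,"wz": 0,"jaw": 0.7},
    {"dx": 0,"dy": 0,"dz": 0,"wx": 0,"wy": 0,"wz": 0,"jaw": 0.7},
    {"dx": 0,"dy": 0,"dz": 0,"wx": 0,"wy": 0,"wz": 0,"jaw": 0.7}
  ]
}}

```text
time: 25.15
tool_pos: [0.5535, -0.156, 0.0127]
tcp_rot: [-3.139, -0.129, 0.004]
wrist_force: [-4.5, 0.7, 4.3]
width: 0.697
```

```bash
python3 -c "
from h import *
c,s=shot('wrist','w14.png')
print(s['tool_pos'],yaw(s),s['wrist_force'],fitc(rings(c,s),(.6265,-.1525)),covers(c,s,[(.61,-.154)]))"
```

```text
[ 0.55345459 -0.15597796  0.01269181] 4.72102655112343 [-4.46921459  0.68907162  4.26320713] (array([ 0.6257, -0.1521,  0.0689]), 3452) [(array([ 0.6055, -0.152 ]), 0.0468, 20730)]
```

View pics/w14.png

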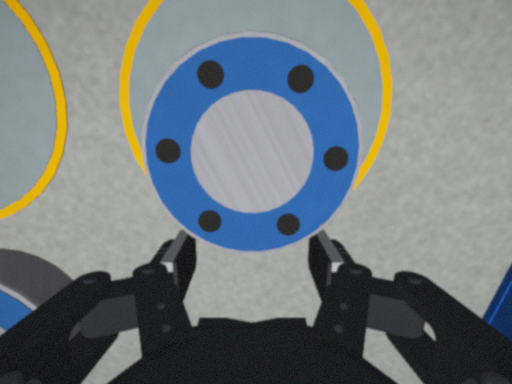

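Request:
{"fn": "apply_moves", "kwargs": {
  "targets": [
    {"dx": 0.25,"dy": 0.05,"dz": 0,"wx": 0,"wy": 0,"wz": 0,"jaw": 0.7},
    {"dx": 0.25,"dy": 0,"dz": 0,"wx": 0,"wy": 0,"wz": 0,"jaw": 0.7},
    {"dx": 0.15,"dy": 0,"dz": 0,"wx": 0,"wy": 0,"wz": 0,"jaw": 0.7},
    {"dx": 0,"dy": 0,"dz": 0,"wx": 0,"wy": 0,"wz": 0,"jaw": 0.7},
    {"dx": 0,"dy": 0,"dz": 0,"wx": 0,"wy": 0,"wz": 0,"jaw": 0.7}
  ]
}}

```text
time: 25.7
tool_pos: [0.5732, -0.1558, 0.0126]
tcp_rot: [-3.139, -0.129, 0.003]
wrist_force: [-4.6, -0.8, 3.4]
width: 0.7
```

```bash
python3 -c "
from h import *
c,s=shot('wrist','w15.png')
print(s['tool_pos'],yaw(s),s['wrist_force'],fitc(rings(c,s),(.6265,-.1525)),covers(c,s,[(.62,-.154)]))"
```

```text
[ 0.57318827 -0.1558395   0.01264497] 4.709579121672248 [-4.621188   -0.78613301  3.43770799] (array([ 0.6259, -0.1521,  0.0687]), 6795) [(array([ 0.6253, -0.1518]), 0.0468, 20736)]
```

Request:
{"fn": "apply_moves", "kwargs": {
  "targets": [
    {"dx": -0.5,"dy": 0,"dz": 0,"wx": 0,"wy": 0,"wz": 0,"jaw": 0.7},
    {"dx": -0.7,"dy": 0,"dz": -0.4,"wx": 0,"wy": 0,"wz": 0,"jaw": 0.7},
    {"dx": -0.7,"dy": 0,"dz": -0.7,"wx": 0,"wy": 0,"wz": 0,"jaw": 0.7},
    {"dx": -0.7,"dy": 0,"dz": -0.9,"wx": 0,"wy": 0,"wz": 0,"jaw": 0.7},
    {"dx": -0.7,"dy": 0,"dz": -0.9,"wx": 0,"wy": 0,"wz": 0,"jaw": 0.7}
  ]
}}

```text
time: 26.25
tool_pos: [0.4753, -0.1641, 0.1004]
tcp_rot: [3.139, 0.129, 0.002]
wrist_force: [-0.4, -0.3, 0.6]
width: 0.699
```

```bash
python3 -c "
from h import *
plan(.402,-.0275,.09,11.8)"
```

```text
from [ 0.475 -0.164  0.1  ] 4.7 to [ 0.402  -0.0275  0.09  ] rows 5 F [-0.4 -0.3  0.6] w 0.699 t 26.2
{'dx': -0.41, 'dy': -0.95, 'dz': 0.07, 'wx': 0.01, 'wy': -0.01, 'wz': -0.24}
{'dx': -0.39, 'dy': -0.96, 'dz': 0.07, 'wz': -0.23}
{'dx': -0.37, 'dy': -0.96, 'dz': 0.07, 'wz': -0.24}
{'dx': -0.34, 'dy': -0.98, 'dz': 0.07, 'wy': -0.01, 'wz': -0.24}
{'dx': -0.31, 'dy': -0.98, 'dz': 0.07, 'wz': -0.23}
```

Request:
{"fn": "apply_moves", "kwargs": {
  "targets": [
    {"dx": -0.4,"dy": -0.95,"dz": 0,"wx": 0,"wy": 0,"wz": -0.25,"jaw": 0.7},
    {"dx": -0.4,"dy": -0.95,"dz": 0,"wx": 0,"wy": 0,"wz": -0.25,"jaw": 0.7},
    {"dx": -0.35,"dy": -0.95,"dz": 0,"wx": 0,"wy": 0,"wz": -0.25,"jaw": 0.7},
    {"dx": -0.3,"dy": -1,"dz": 0,"wx": 0,"wy": 0,"wz": -0.25,"jaw": 0.7},
    {"dx": -0.3,"dy": -1,"dz": 0,"wx": 0,"wy": 0,"wz": -0.2,"jaw": 0.7}
  ]
}}

```text
time: 26.75
tool_pos: [0.4044, -0.0258, 0.1001]
tcp_rot: [3.124, 0.326, 0.005]
wrist_force: [-0.6, -0.1, 0.7]
width: 0.7
```

Request:
{"fn": "apply_moves", "kwargs": {
  "targets": [
    {"dx": 0,"dy": 0,"dz": 0,"wx": 0,"wy": 0,"wz": 0,"jaw": 0.7},
    {"dx": 0,"dy": 0,"dz": 0,"wx": 0,"wy": 0,"wz": 0,"jaw": 0.7}
  ]
}}

```text
time: 26.95
tool_pos: [0.4047, -0.0264, 0.1]
tcp_rot: [3.124, 0.328, 0.004]
wrist_force: [0.8, 0.1, -0.3]
width: 0.7
```

```bash
python3 -c "
from h import *
c,s=shot('wrist','w16.png');t,s2=shot('top','t16.png',crop=(140,140,420,285),scale=2.85)
print(s['tool_pos'],yaw(s),covers(c,s,[(.4845,-.01)]),covers(t,s2,[(.4805,-.01),(.6225,-.1525)]))
plan(.402,-.0275,.012,11.8)"
```

```text
[ 0.40469005 -0.02637711  0.09998296] 11.980334324362975 [(array([ 0.4843, -0.01  ]), 0.0466, 8199)] [(array([ 0.4831, -0.0104]), 0.0456, 218), (array([ 0.6215, -0.1522]), 0.0464, 381)]
from [ 0.405 -0.027  0.1  ] 11.9 to [ 0.402  -0.0275  0.012 ] rows 3 F [-0.6  0.5  0.5] w 0.7 t 27.1
{'dx': -0.04, 'dz': 0.98, 'wx': 0.01, 'wy': -0.02}
{'dx': -0.03, 'dy': -0.01, 'dz': 0.97, 'wz': 0.01}
{'dx': -0.03, 'dz': 0.98}
```

View pics/w16.png

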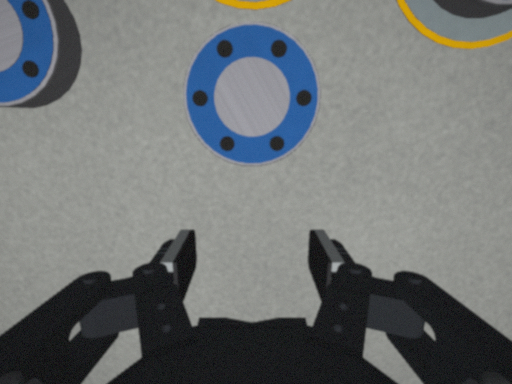

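View pics/t16.png

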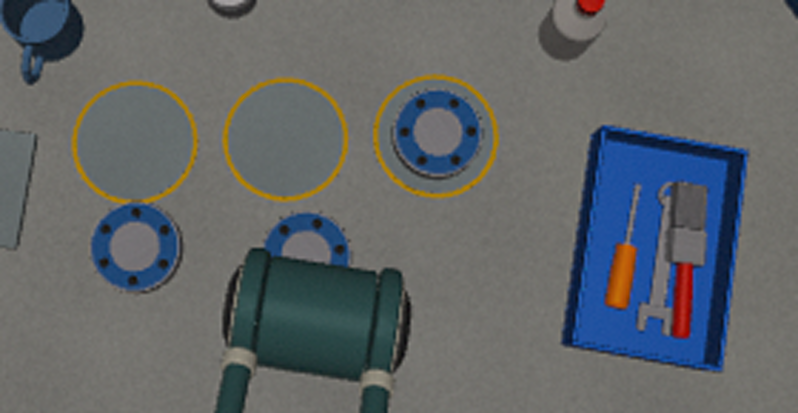

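Request:
{"fn": "apply_moves", "kwargs": {
  "targets": [
    {"dx": 0,"dy": 0,"dz": 0.95,"wx": 0,"wy": 0,"wz": 0,"jaw": 0.7},
    {"dx": 0,"dy": 0,"dz": 0.95,"wx": 0,"wy": 0,"wz": 0,"jaw": 0.7},
    {"dx": 0,"dy": 0,"dz": 0.9,"wx": 0,"wy": 0,"wz": 0,"jaw": 0.7},
    {"dx": 0.4,"dy": 0,"dz": 0.1,"wx": 0,"wy": 0,"wz": 0,"jaw": 0.7},
    {"dx": 0.4,"dy": 0,"dz": 0,"wx": 0,"wy": 0,"wz": 0,"jaw": 0.7}
  ]
}}

```text
time: 27.55
tool_pos: [0.4281, -0.0222, 0.0119]
tcp_rot: [-3.125, -0.323, 0.002]
wrist_force: [0.6, -1.0, 1.4]
width: 0.696
```

Request:
{"fn": "apply_moves", "kwargs": {
  "targets": [
    {"dx": 0.4,"dy": 0,"dz": 0,"wx": 0,"wy": 0,"wz": 0,"jaw": 0.7},
    {"dx": 0.4,"dy": 0,"dz": 0,"wx": 0,"wy": 0,"wz": 0,"jaw": 0.7},
    {"dx": 0.4,"dy": 0,"dz": 0,"wx": 0,"wy": 0,"wz": 0,"jaw": 0.7},
    {"dx": 0.4,"dy": 0,"dz": 0,"wx": 0,"wy": 0,"wz": 0,"jaw": 0.7},
    {"dx": 0.4,"dy": 0,"dz": 0,"wx": 0,"wy": 0,"wz": 0,"jaw": 0.7}
  ]
}}

```text
time: 28.05
tool_pos: [0.4858, -0.0091, 0.0127]
tcp_rot: [3.125, 0.326, -0.004]
wrist_force: [-8.3, -2.5, 3.9]
width: 0.698
```

```bash
python3 -c "
from h import *
c,s=shot('wrist','w17.png')
print(s['tool_pos'],yaw(s),s['wrist_force'],fitc(rings(c,s),(.6178,.0178)),covers(c,s,[(.535,.001)]))"
```

```text
[ 0.48584019 -0.0091335   0.01270267] 11.917442156603554 [-8.32577588 -2.48580385  3.9111094 ] (array([0.6183, 0.0178, 0.0688]), 1833) [(array([0.5371, 0.001 ]), 0.0469, 20732)]
```

Request:
{"fn": "apply_moves", "kwargs": {
  "targets": [
    {"dx": 0.4,"dy": 0,"dz": 0,"wx": 0,"wy": 0,"wz": 0,"jaw": 0.7},
    {"dx": 0.4,"dy": 0,"dz": 0,"wx": 0,"wy": 0,"wz": 0,"jaw": 0.7},
    {"dx": 0.4,"dy": 0,"dz": 0,"wx": 0,"wy": 0,"wz": 0,"jaw": 0.7},
    {"dx": 0.4,"dy": 0,"dz": 0,"wx": 0,"wy": 0,"wz": 0,"jaw": 0.7},
    {"dx": 0.3,"dy": 0,"dz": 0,"wx": 0,"wy": 0,"wz": 0,"jaw": 0.7}
  ]
}}

```text
time: 28.6
tool_pos: [0.5418, 0.0026, 0.0128]
tcp_rot: [3.125, 0.326, -0.002]
wrist_force: [-7.5, -0.9, 4.1]
width: 0.701
```

Request:
{"fn": "apply_moves", "kwargs": {
  "targets": [
    {"dx": 0.15,"dy": 0,"dz": 0,"wx": 0,"wy": 0,"wz": 0,"jaw": 0.7},
    {"dx": 0.15,"dy": 0,"dz": 0,"wx": 0,"wy": 0,"wz": 0,"jaw": 0.7},
    {"dx": 0,"dy": 0,"dz": 0,"wx": 0,"wy": 0,"wz": 0,"jaw": 0.7},
    {"dx": 0,"dy": 0,"dz": 0,"wx": 0,"wy": 0,"wz": 0,"jaw": 0.7}
  ]
}}

```text
time: 29.0
tool_pos: [0.5503, 0.0044, 0.0127]
tcp_rot: [3.125, 0.326, -0.002]
wrist_force: [-5.2, -0.3, 4.0]
width: 0.702
```

```bash
python3 -c "
from h import *
c,s=shot('wrist','w18.png')
print(s['tool_pos'],yaw(s),s['wrist_force'],fitc(rings(c,s),(.6178,.0178)),covers(c,s,[(.605,.015)]))"
```

```text
[0.55029798 0.00435475 0.01274246] 11.90723328321757 [-5.15694198 -0.33927517  4.00385455] (array([0.6174, 0.0176, 0.0689]), 3763) [(array([0.6015, 0.0146]), 0.0469, 20708)]
```

Request:
{"fn": "apply_moves", "kwargs": {
  "targets": [
    {"dx": 0.25,"dy": 0,"dz": 0,"wx": 0,"wy": 0,"wz": 0,"jaw": 0.7},
    {"dx": 0.2,"dy": 0,"dz": 0,"wx": 0,"wy": 0,"wz": 0,"jaw": 0.7},
    {"dx": 0.1,"dy": 0,"dz": 0,"wx": 0,"wy": 0,"wz": 0,"jaw": 0.7},
    {"dx": 0,"dy": 0,"dz": 0,"wx": 0,"wy": 0,"wz": 0,"jaw": 0.7},
    {"dx": 0,"dy": 0,"dz": 0,"wx": 0,"wy": 0,"wz": 0,"jaw": 0.7}
  ]
}}

```text
time: 29.55
tool_pos: [0.5671, 0.0078, 0.0126]
tcp_rot: [-3.125, -0.325, -0.001]
wrist_force: [-4.5, -0.6, 2.1]
width: 0.702
```

```bash
python3 -c "
from h import *
c,s=shot('wrist','w19.png')
print(s['tool_pos'],yaw(s),s['wrist_force'],fitc(rings(c,s),(.6178,.0178)),covers(c,s,[(.615,.016)]))"
```

```text
[0.56706988 0.00783566 0.01263446] 11.894277838818223 [-4.47058991 -0.58877823  2.06041998] (array([0.6177, 0.0177, 0.0688]), 6894) [(array([0.6183, 0.018 ]), 0.0469, 20714)]
```

Request:
{"fn": "apply_moves", "kwargs": {
  "targets": [
    {"dx": -0.5,"dy": 0,"dz": 0,"wx": 0,"wy": 0,"wz": 0,"jaw": 0.7},
    {"dx": -0.7,"dy": 0,"dz": -0.4,"wx": 0,"wy": 0,"wz": 0,"jaw": 0.7},
    {"dx": -0.7,"dy": 0,"dz": -0.7,"wx": 0,"wy": 0,"wz": 0,"jaw": 0.7},
    {"dx": -0.7,"dy": 0,"dz": -0.9,"wx": 0,"wy": 0,"wz": 0,"jaw": 0.7},
    {"dx": -0.7,"dy": 0,"dz": -0.9,"wx": 0,"wy": 0,"wz": 0,"jaw": 0.7}
  ]
}}

```text
time: 30.1
tool_pos: [0.4705, -0.0128, 0.1005]
tcp_rot: [3.124, 0.325, 0.005]
wrist_force: [1.0, 0.5, 0.0]
width: 0.697
```

```bash
python3 -c "
from h import *
t=cams.read_camera('top');print(covers(t,None,[(.4857,.1759),(.614,.0175),(.6225,-.1525)]))
d=np.array([.6095-.4895,.1875-.1765]);print(np.degrees(np.arctan2(d[1],d[0])))
plan(.408,.168,.1,5)"
```

```text
[(array([0.4857, 0.1759]), 0.0462, 402), (array([0.6146, 0.0177]), 0.0459, 375), (array([ 0.6215, -0.1522]), 0.0464, 384)]
5.2374760668125155
from [ 0.47  -0.013  0.105] 11.9 to [0.408 0.168 0.1  ] rows 7 F [-2.5  1.   2.7] w 0.707 t 30.1
{'dx': -0.11, 'dy': -0.91, 'dz': 0.02, 'wx': 0.02, 'wy': -0.06, 'wz': 0.16}
{'dx': -0.13, 'dy': -0.9, 'dz': 0.02, 'wz': 0.17}
{'dx': -0.14, 'dy': -0.9, 'dz': 0.02, 'wz': 0.16}
{'dx': -0.16, 'dy': -0.9, 'dz': 0.02, 'wz': 0.17}
{'dx': -0.18, 'dy': -0.9, 'dz': 0.03, 'wz': 0.16}

{'dx': -0.19, 'dy': -0.89, 'dz': 0.02, 'wz': 0.16}
{'dx': -0.2, 'dy': -0.89, 'dz': 0.02, 'wz': 0.17}
```

Request:
{"fn": "apply_moves", "kwargs": {
  "targets": [
    {"dx": -0.1,"dy": -0.9,"dz": 0,"wx": 0,"wy": 0,"wz": 0.2,"jaw": 0.7},
    {"dx": -0.15,"dy": -0.9,"dz": 0,"wx": 0,"wy": 0,"wz": 0.2,"jaw": 0.7},
    {"dx": -0.15,"dy": -0.9,"dz": 0,"wx": 0,"wy": 0,"wz": 0.2,"jaw": 0.7},
    {"dx": -0.15,"dy": -0.9,"dz": 0,"wx": 0,"wy": 0,"wz": 0.2,"jaw": 0.7},
    {"dx": -0.2,"dy": -0.9,"dz": 0,"wx": 0,"wy": 0,"wz": 0.2,"jaw": 0.7}
  ]
}}

```text
time: 30.65
tool_pos: [0.427, 0.1183, 0.1002]
tcp_rot: [-3.136, -0.159, -0.008]
wrist_force: [0.5, 0.2, -0.2]
width: 0.704
```

Request:
{"fn": "apply_moves", "kwargs": {
  "targets": [
    {"dx": -0.2,"dy": -0.9,"dz": 0,"wx": 0,"wy": 0,"wz": 0.15,"jaw": 0.7},
    {"dx": -0.2,"dy": -0.85,"dz": 0,"wx": 0,"wy": 0,"wz": 0,"jaw": 0.7},
    {"dx": 0,"dy": 0,"dz": 0,"wx": 0,"wy": 0,"wz": 0,"jaw": 0.7},
    {"dx": 0,"dy": 0,"dz": 0,"wx": 0,"wy": 0,"wz": 0,"jaw": 0.7}
  ]
}}

```text
time: 31.05
tool_pos: [0.4095, 0.1687, 0.0998]
tcp_rot: [-3.138, -0.14, -0.004]
wrist_force: [0.1, -1.1, 0.6]
width: 0.701
```

```bash
python3 -c "
from h import *
c,s=shot('wrist','w20.png')
print(s['tool_pos'],yaw(s),covers(c,s,[(.4895,.1755)]))
plan(.408,.168,.012,5)"
```

```text
[0.40950189 0.16868977 0.0998324 ] 5.099069864047749 [(array([0.4894, 0.1767]), 0.0466, 8167)]
from [0.409 0.168 0.1  ] 5.0 to [0.408 0.168 0.012] rows 3 F [1.2 0.3 0.5] w 0.701 t 31.1
{'dx': -0.02, 'dz': 0.97, 'wy': -0.02}
{'dx': -0.01, 'dz': 0.98}
{'dx': -0.02, 'dz': 0.97}
```

View pics/w20.png

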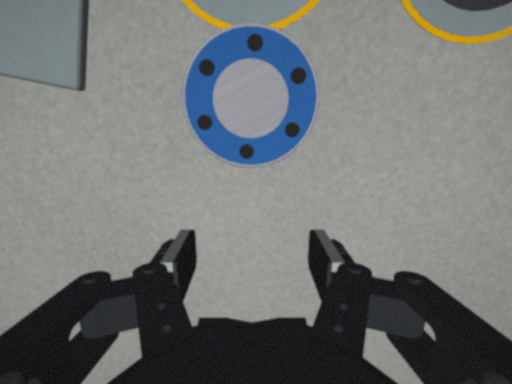

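Request:
{"fn": "apply_moves", "kwargs": {
  "targets": [
    {"dx": 0,"dy": 0,"dz": 0.95,"wx": 0,"wy": 0,"wz": -0.05,"jaw": 0.7},
    {"dx": 0,"dy": 0,"dz": 0.95,"wx": 0,"wy": 0,"wz": 0,"jaw": 0.7},
    {"dx": 0,"dy": 0,"dz": 0.9,"wx": 0,"wy": 0,"wz": 0,"jaw": 0.7},
    {"dx": 0.4,"dy": 0,"dz": 0.1,"wx": 0,"wy": 0,"wz": 0,"jaw": 0.7},
    {"dx": 0.4,"dy": 0,"dz": 0,"wx": 0,"wy": 0,"wz": 0,"jaw": 0.7}
  ]
}}

```text
time: 31.6
tool_pos: [0.4332, 0.1694, 0.012]
tcp_rot: [3.138, 0.143, -0.001]
wrist_force: [0.4, 0.3, 0.6]
width: 0.7
```

Request:
{"fn": "apply_moves", "kwargs": {
  "targets": [
    {"dx": 0.4,"dy": 0,"dz": 0,"wx": 0,"wy": 0,"wz": 0,"jaw": 0.7},
    {"dx": 0.4,"dy": 0,"dz": 0,"wx": 0,"wy": 0,"wz": 0,"jaw": 0.7},
    {"dx": 0.4,"dy": 0,"dz": 0,"wx": 0,"wy": 0,"wz": 0,"jaw": 0.7},
    {"dx": 0.4,"dy": 0,"dz": 0,"wx": 0,"wy": 0,"wz": 0,"jaw": 0.7},
    {"dx": 0.4,"dy": 0,"dz": 0,"wx": 0,"wy": 0,"wz": 0,"jaw": 0.7}
  ]
}}

```text
time: 32.1
tool_pos: [0.4918, 0.1755, 0.0129]
tcp_rot: [3.138, 0.145, -0.005]
wrist_force: [-7.7, -0.7, 4.8]
width: 0.701
```

```bash
python3 -c "
from h import *
c,s=shot('wrist','w21.png')
print(s['tool_pos'],yaw(s),s['wrist_force'],fitc(rings(c,s),(.6095,.1876)),covers(c,s,[(.54,.18)]))"
```

```text
[0.49184076 0.17554834 0.01288018] 5.2823760818766665 [-7.71634669 -0.73715934  4.81958612] (array([0.6096, 0.1875, 0.0687]), 2081) [(array([0.5439, 0.1801]), 0.0469, 20698)]
```

Request:
{"fn": "apply_moves", "kwargs": {
  "targets": [
    {"dx": 0.4,"dy": 0,"dz": 0,"wx": 0,"wy": 0,"wz": -0.15,"jaw": 0.7},
    {"dx": 0.4,"dy": 0,"dz": 0,"wx": 0,"wy": 0,"wz": 0,"jaw": 0.7},
    {"dx": 0.4,"dy": 0,"dz": 0,"wx": 0,"wy": 0,"wz": 0,"jaw": 0.7},
    {"dx": 0.25,"dy": 0,"dz": 0,"wx": 0,"wy": 0,"wz": 0,"jaw": 0.7},
    {"dx": 0.15,"dy": 0,"dz": 0,"wx": 0,"wy": 0,"wz": 0,"jaw": 0.7}
  ]
}}

```text
time: 32.65
tool_pos: [0.5403, 0.1807, 0.0127]
tcp_rot: [3.137, 0.17, -0.001]
wrist_force: [-7.6, -0.2, 6.1]
width: 0.697
```

Request:
{"fn": "apply_moves", "kwargs": {
  "targets": [
    {"dx": 0,"dy": 0,"dz": 0,"wx": 0,"wy": 0,"wz": 0,"jaw": 0.7},
    {"dx": 0,"dy": 0,"dz": 0,"wx": 0,"wy": 0,"wz": 0,"jaw": 0.7}
  ]
}}

```text
time: 32.85
tool_pos: [0.5405, 0.1807, 0.0128]
tcp_rot: [-3.137, -0.17, -0.002]
wrist_force: [-2.9, -0.2, 2.5]
width: 0.698
```

```bash
python3 -c "
from h import *
c,s=shot('wrist','w22.png')
print(s['tool_pos'],yaw(s),s['wrist_force'],fitc(rings(c,s),(.6095,.1876)),covers(c,s,[(.59,.185)]))"
```

```text
[0.54052775 0.18074786 0.01278472] 6.193556770234647 [-2.91316351 -0.15132444  2.52949482] (array([0.6091, 0.1874, 0.0689]), 3722) [(array([0.5926, 0.186 ]), 0.0469, 20655)]
```

Remaining 16.8 mm.

Request:
{"fn": "apply_moves", "kwargs": {
  "targets": [
    {"dx": 0.25,"dy": 0,"dz": 0,"wx": 0,"wy": 0,"wz": 0,"jaw": 0.7},
    {"dx": 0.2,"dy": 0,"dz": 0,"wx": 0,"wy": 0,"wz": 0,"jaw": 0.7},
    {"dx": 0.1,"dy": 0,"dz": 0,"wx": 0,"wy": 0,"wz": 0,"jaw": 0.7},
    {"dx": 0,"dy": 0,"dz": 0,"wx": 0,"wy": 0,"wz": 0,"jaw": 0.7},
    {"dx": 0,"dy": 0,"dz": 0,"wx": 0,"wy": 0,"wz": 0,"jaw": 0.7}
  ]
}}

```text
time: 33.4
tool_pos: [0.5554, 0.1823, 0.0125]
tcp_rot: [3.137, 0.17, -0.002]
wrist_force: [-5.7, -1.0, 4.6]
width: 0.7
```

```bash
python3 -c "
from h import *
c,s=shot('wrist','w23.png')
print(s['tool_pos'],yaw(s),s['wrist_force'],fitc(rings(c,s),(.6095,.1876)),covers(c,s,[(.605,.186)]))"
```

```text
[0.55544306 0.18234383 0.01253282] 6.194555138153821 [-5.7459686  -0.98483141  4.61368549] (array([0.6092, 0.1874, 0.0687]), 6648) [(array([0.6073, 0.1876]), 0.0468, 20763)]
```

Request:
{"fn": "apply_moves", "kwargs": {
  "targets": [
    {"dx": -0.5,"dy": 0,"dz": 0,"wx": 0,"wy": 0,"wz": 0,"jaw": 0.7},
    {"dx": -0.8,"dy": 0,"dz": -0.4,"wx": 0,"wy": 0,"wz": 0,"jaw": 0.7},
    {"dx": -1,"dy": 0,"dz": -0.7,"wx": 0,"wy": 0,"wz": 0,"jaw": 0.7},
    {"dx": -1,"dy": 0,"dz": -0.9,"wx": 0,"wy": 0,"wz": 0,"jaw": 0.7},
    {"dx": -1,"dy": 0,"dz": -1,"wx": 0,"wy": 0,"wz": 0,"jaw": 0.5}
  ]
}}

```text
time: 33.95
tool_pos: [0.4278, 0.1685, 0.103]
tcp_rot: [-3.137, -0.169, -0.003]
wrist_force: [-0.1, 0.3, 1.0]
width: 0.545
```

Request:
{"fn": "apply_moves", "kwargs": {
  "targets": [
    {"dx": -0.5,"dy": 0,"dz": -1,"wx": 0,"wy": 0,"wz": 0,"jaw": 0.2},
    {"dx": 0,"dy": 0,"dz": -1,"wx": 0,"wy": 0,"wz": 0,"jaw": 0},
    {"dx": 0,"dy": 0,"dz": -1,"wx": 0,"wy": 0,"wz": 0,"jaw": 0},
    {"dx": 0,"dy": 0,"dz": -1,"wx": 0,"wy": 0,"wz": 0,"jaw": 0},
    {"dx": 0,"dy": 0,"dz": -0.7,"wx": 0,"wy": 0,"wz": 0,"jaw": 0}
  ]
}}

```text
time: 34.45
tool_pos: [0.4152, 0.1675, 0.2468]
tcp_rot: [-3.135, -0.17, -0.011]
wrist_force: [-0.8, 0.5, 0.6]
width: -0.0
```

```bash
python3 -c "
from h import *
t,s=shot('top','t23.png',crop=(80,140,420,285),scale=2.35);print(covers(t,None,[(.606,.187),(.614,.0175),(.6225,-.1525)]))
for n,u,v in [('l',110.5,236.5),('r',127.5,239)]: print(n,ray(t,None,u,v,.178))
P=cloud(t,s);q=P[(P[...,2]>.13)&(P[...,1]>.27)&(P[...,0]<.47)&(P[...,0]>.39)]
hsv=cv2.cvtColor(t['color'],cv2.COLOR_RGB2HSV);m=(cv2.inRange(hsv,(0,150,60),(8,255,255))>0)|(cv2.inRange(hsv,(172,150,60),(180,255,255))>0)
m&=(P[...,1]>.25)&(P[...,0]<.48)&(P[...,0]>.38);q=P[m];print(len(q),np.nanmean(q,0),np.nanmin(q,0),np.nanmax(q,0),np.median(q[:,2]))
v,u=np.nonzero(m);g=np.array([ray(t,None,a,b,.178) for a,b in zip(u,v)])[:,:2];print(g.mean(0),cv2.fitLine(g.astype(np.float32),cv2.DIST_L2,0,.01,.01).ravel(),cv2.minAreaRect((g*1000).astype(np.float32)))
print(bot.read_state()['tool_pos'])"
```

```text
[(array([0.6037, 0.1874]), 0.0465, 384), (array([0.6145, 0.0181]), 0.0463, 377), (array([ 0.6215, -0.1522]), 0.0464, 384)]
l [0.43970982 0.35856426 0.178     ]
r [0.43413794 0.31178887 0.178     ]<string>:7: RuntimeWarning: Mean of empty slice
Traceback (most recent call last):
ValueError: zero-size array to reduction operation fmin which has no identity
```

View pics/t23.png

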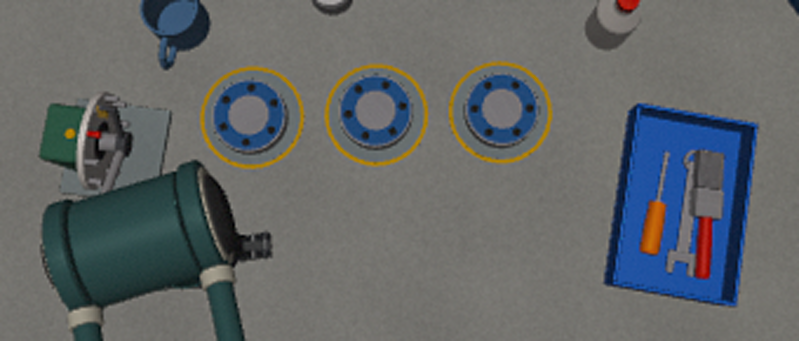

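```bash
python3 -c "
from h import *
c,s=shot('side','s24.png',scale=1.5);print(s['tool_pos'],s['q'])
t=cams.read_camera('top');P=cloud(t,s);hsv=cv2.cvtColor(t['color'],cv2.COLOR_RGB2HSV)
np.set_printoptions(precision=3,suppress=True)
for u,v in [(110,240),(130,235),(150,230),(165,230),(180,240),(190,243)]: print(u,v,P[v,u])
"
```

```text
[0.41698989 0.16812739 0.25013926] [ 3.28031355e-01 -1.95914748e-01  2.04372479e+00 -2.49740386e-04
  1.28124573e+00  1.79081228e+00]
110 240 [0.41  0.204 0.634]
130 235 [0.419 0.171 0.635]
150 230 [0.428 0.139 0.634]
165 230 [0.429 0.114 0.636]
180 240 [0.425 0.131 0.391]
190 243 [0.421 0.116 0.343]
```

View pics/s24.png

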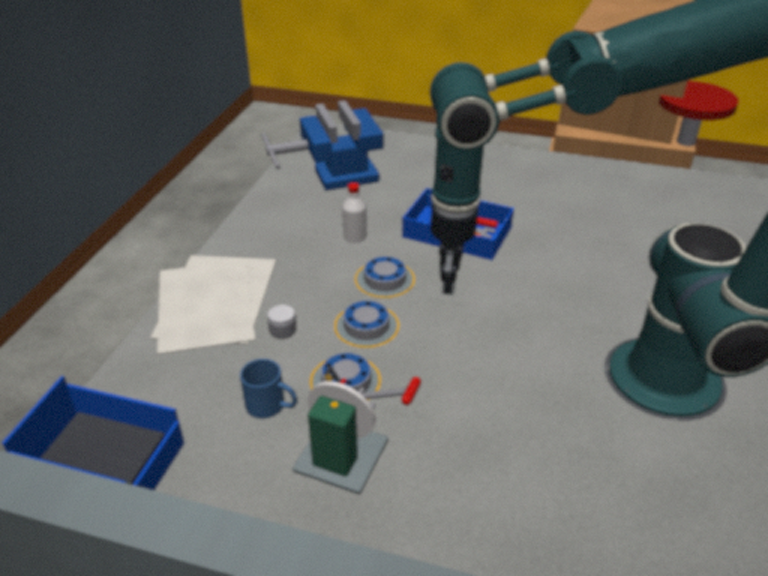

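```bash
python3 -c "
from h import *
c,s=shot('side','s25.png',crop=(160,200,320,330),scale=4)
for u,v in [(415,380),(407,401),(411,390)]: print(ray(c,s,u/1.5,v/1.5,.172))
P=cloud(c,s);print(P[260,274],P[258,275])
print(fitc(rings(c,s),(.614,.0174)))
plan(.430,.333,.24,83)"
```

```text
[0.43553744 0.31596957 0.172     ]
[0.43638601 0.36497717 0.172     ]
[0.43624662 0.33977062 0.172     ]
[0.43449335 0.34730903 0.18008076] [0.43430772 0.33803447 0.17780978]
(array([0.6153, 0.0184, 0.0683]), 23)
from [0.414 0.167 0.244] 6.2 to [0.43  0.333 0.24 ] rows 13 F [ 0.5  0.1 -1.1] w 0.006 t 34.6
{'dx': 0.09, 'dy': -0.42, 'dz': 0.01, 'wy': -0.03, 'wz': -0.98}
{'dx': 0.13, 'dy': -0.41, 'dz': 0.01, 'wz': -0.99}
{'dx': 0.17, 'dy': -0.39, 'dz': 0.01, 'wz': -0.98}
{'dx': 0.2, 'dy': -0.37, 'dz': 0.01, 'wz': -0.99}
{'dx': 0.25, 'dy': -0.35, 'dz': 0.01, 'wz': -0.98}

{'dx': 0.28, 'dy': -0.32, 'dz': 0.01, 'wz': -0.99}
{'dx': 0.32, 'dy': -0.29, 'dz': 0.01, 'wz': -0.98}
{'dx': 0.34, 'dy': -0.26, 'dz': 0.01, 'wz': -0.99}
{'dx': 0.36, 'dy': -0.22, 'dz': 0.01, 'wz': -0.98}
{'dx': 0.39, 'dy': -0.18, 'dz': 0.01, 'wz': -0.99}

{'dx': 0.4, 'dy': -0.14, 'dz': 0.01, 'wz': -0.98}
{'dx': 0.42, 'dy': -0.1, 'dz': 0.01, 'wz': -0.99}
{'dx': 0.42, 'dy': -0.05, 'dz': 0.01, 'wz': -0.98}
```

View pics/s25.png

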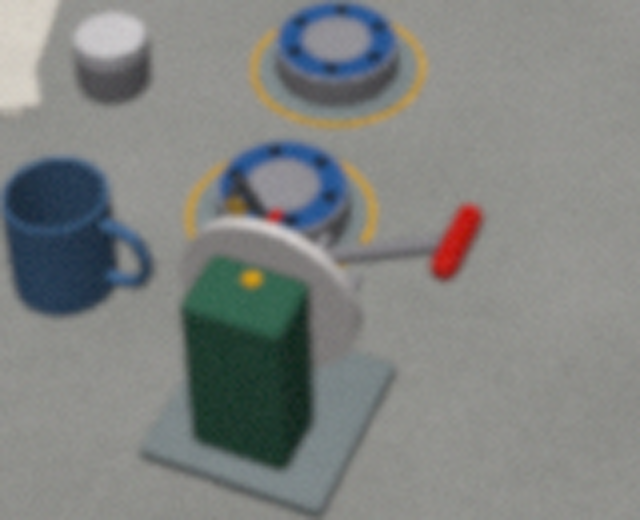

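Request:
{"fn": "apply_moves", "kwargs": {
  "targets": [
    {"dx": 0.1,"dy": -0.4,"dz": 0,"wx": 0,"wy": 0,"wz": -1,"jaw": 0},
    {"dx": 0.1,"dy": -0.4,"dz": 0,"wx": 0,"wy": 0,"wz": -1,"jaw": 0},
    {"dx": 0.15,"dy": -0.4,"dz": 0,"wx": 0,"wy": 0,"wz": -1,"jaw": 0},
    {"dx": 0.2,"dy": -0.35,"dz": 0,"wx": 0,"wy": 0,"wz": -1,"jaw": 0},
    {"dx": 0.25,"dy": -0.35,"dz": 0,"wx": 0,"wy": 0,"wz": -1,"jaw": 0}
  ]
}}

```text
time: 35.15
tool_pos: [0.4174, 0.2293, 0.241]
tcp_rot: [2.984, 0.982, -0.004]
wrist_force: [-1.0, -0.3, -0.2]
width: -0.001
```

Request:
{"fn": "apply_moves", "kwargs": {
  "targets": [
    {"dx": 0.3,"dy": -0.3,"dz": 0,"wx": 0,"wy": 0,"wz": -1,"jaw": 0},
    {"dx": 0.3,"dy": -0.3,"dz": 0,"wx": 0,"wy": 0,"wz": -1,"jaw": 0},
    {"dx": 0.35,"dy": -0.25,"dz": 0,"wx": 0,"wy": 0,"wz": -1,"jaw": 0},
    {"dx": 0.35,"dy": -0.2,"dz": 0,"wx": 0,"wy": 0,"wz": -1,"jaw": 0},
    {"dx": 0.4,"dy": -0.2,"dz": 0,"wx": 0,"wy": 0,"wz": -1,"jaw": 0}
  ]
}}

```text
time: 35.65
tool_pos: [0.4235, 0.2927, 0.2409]
tcp_rot: [2.628, 1.721, -0.004]
wrist_force: [-0.6, -0.1, 0.3]
width: -0.004
```

Request:
{"fn": "apply_moves", "kwargs": {
  "targets": [
    {"dx": 0.4,"dy": -0.1,"dz": 0,"wx": 0,"wy": 0,"wz": -1,"jaw": 0},
    {"dx": 0.4,"dy": -0.1,"dz": 0,"wx": 0,"wy": 0,"wz": -1,"jaw": 0},
    {"dx": 0.4,"dy": 0,"dz": 0,"wx": 0,"wy": 0,"wz": -0.8,"jaw": 0},
    {"dx": 0,"dy": 0,"dz": 0,"wx": 0,"wy": 0,"wz": 0,"jaw": 0},
    {"dx": 0,"dy": 0,"dz": 0,"wx": 0,"wy": 0,"wz": 0,"jaw": 0}
  ]
}}

```text
time: 36.15
tool_pos: [0.4289, 0.3285, 0.2416]
tcp_rot: [2.355, 2.08, -0.004]
wrist_force: [-0.3, -0.2, 0.1]
width: -0.002
```

```bash
python3 -c "
from h import *
plan(.430,.334,.195,83)
c,s=shot('side','s26.png',crop=(160,140,330,330),scale=3)
c,s=shot('wrist','w26.png')"
```

```text
from [0.429 0.328 0.242] 82.9 to [0.43  0.334 0.195] rows 2 F [-0.3 -0.2  0.1] w -0.002 t 36.1
{'dx': 0.1, 'dy': 0.01, 'dz': 0.78, 'wx': -0.02, 'wy': 0.02, 'wz': -0.01}
{'dx': 0.09, 'dy': 0.01, 'dz': 0.77, 'wz': -0.01}
```

View pics/w26.png

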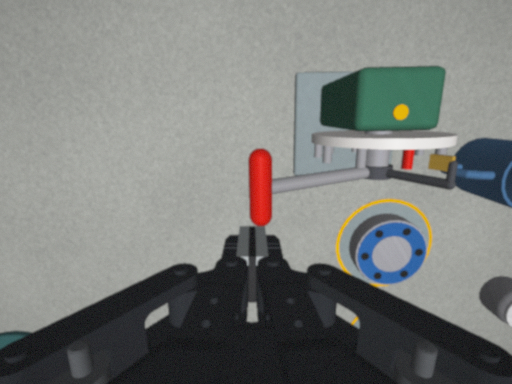

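View pics/s26.png

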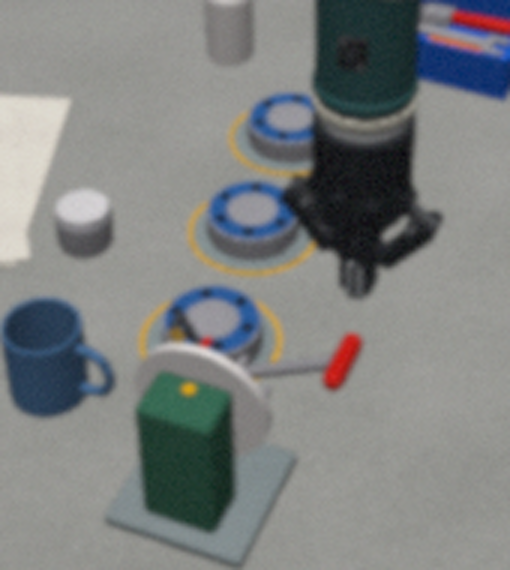

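```bash
python3 -c "
from h import *
s=bot.read_state();c=cams.read_camera('wrist')
for u,v in [(261,154),(261,222),(261,188)]: print(ray(c,s,u,v,.178))"
```

```text
[0.44253527 0.36649382 0.178     ]
[0.43638037 0.31369263 0.178     ]
[0.43955946 0.34096522 0.178     ]
```

Request:
{"fn": "apply_moves", "kwargs": {
  "targets": [
    {"dx": 0.2,"dy": 0.05,"dz": 0.7,"wx": 0,"wy": 0,"wz": 0,"jaw": 0},
    {"dx": 0.15,"dy": 0,"dz": 0.7,"wx": 0,"wy": 0,"wz": 0,"jaw": 0},
    {"dx": 0,"dy": 0,"dz": 0,"wx": 0,"wy": 0,"wz": 0,"jaw": 0}
  ]
}}

```text
time: 36.6
tool_pos: [0.4303, 0.3377, 0.1981]
tcp_rot: [-2.354, -2.08, 0.009]
wrist_force: [-0.4, -0.5, 0.1]
width: 0.002
```

Request:
{"fn": "apply_moves", "kwargs": {
  "targets": [
    {"dx": 0,"dy": 0,"dz": 0.7,"wx": 0,"wy": 0,"wz": 0,"jaw": 0},
    {"dx": 0,"dy": 0,"dz": 0.7,"wx": 0,"wy": 0,"wz": 0,"jaw": 0},
    {"dx": 0,"dy": 0,"dz": 0.7,"wx": 0,"wy": 0,"wz": 0,"jaw": 0},
    {"dx": 0,"dy": 0,"dz": 0,"wx": 0,"wy": 0,"wz": 0,"jaw": 0}
  ]
}}

```text
time: 37.0
tool_pos: [0.4315, 0.3383, 0.137]
tcp_rot: [2.354, 2.081, -0.004]
wrist_force: [0.3, -0.6, 3.1]
width: 0.001
```

```bash
python3 -c "
from h import *
s=bot.read_state();print(s['tool_pos'],s['wrist_force'])
c,s=shot('side','s27.png',crop=(160,140,330,330),scale=3)
c,s=shot('wrist','w27.png')"
```

```text
[0.43148786 0.3382698  0.13698466] [ 0.31746142 -0.64725015  3.14027486]
```

View pics/w27.png

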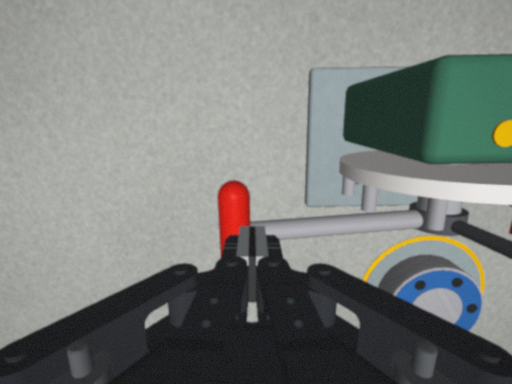

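View pics/s27.png

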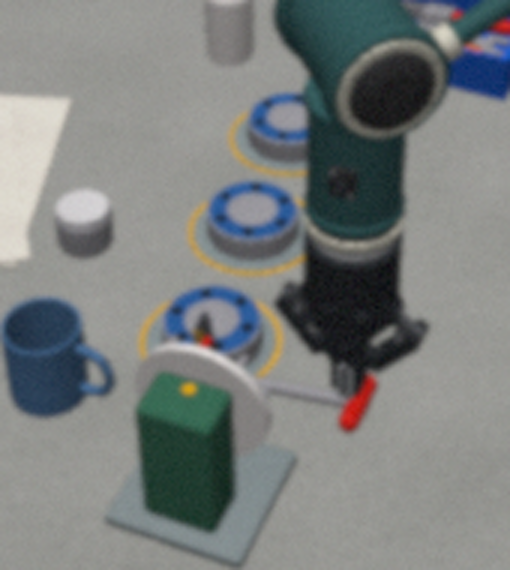

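Request:
{"fn": "apply_moves", "kwargs": {
  "targets": [
    {"dx": 0,"dy": -0.15,"dz": 0.5,"wx": 0,"wy": 0,"wz": 0,"jaw": 0},
    {"dx": 0,"dy": -0.15,"dz": 0.6,"wx": 0,"wy": 0,"wz": 0,"jaw": 0},
    {"dx": 0,"dy": 0,"dz": 0.6,"wx": 0,"wy": 0,"wz": 0,"jaw": 0},
    {"dx": 0,"dy": 0.1,"dz": 0.3,"wx": 0,"wy": 0,"wz": 0,"jaw": 0},
    {"dx": 0,"dy": 0,"dz": 0,"wx": 0,"wy": 0,"wz": 0,"jaw": 0}
  ]
}}

```text
time: 37.6
tool_pos: [0.4277, 0.341, 0.0793]
tcp_rot: [-2.354, -2.081, -0.005]
wrist_force: [1.9, 2.7, 4.4]
width: 0.001
```

```bash
python3 -c "
from h import *
s=bot.read_state();print(s['tool_pos'],s['wrist_force'])
c,s=shot('wrist','w28.png')"
```

```text
[0.42770307 0.34098809 0.07926584] [1.86789313 2.67271705 4.3947915 ]
```

View pics/w28.png

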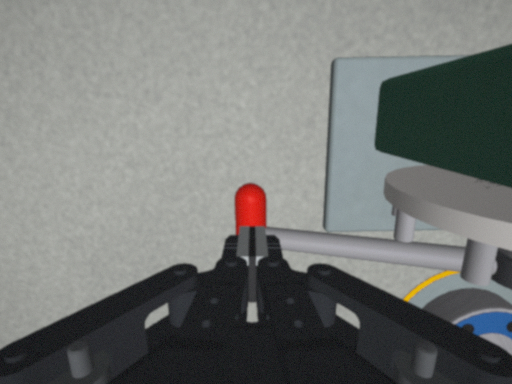

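Request:
{"fn": "apply_moves", "kwargs": {
  "targets": [
    {"dx": 0,"dy": 0.1,"dz": 0.35,"wx": 0,"wy": 0,"wz": 0,"jaw": 0},
    {"dx": 0,"dy": 0.1,"dz": 0.35,"wx": 0,"wy": 0,"wz": 0,"jaw": 0},
    {"dx": 0,"dy": 0,"dz": 0,"wx": 0,"wy": 0,"wz": 0,"jaw": 0}
  ]
}}

```text
time: 37.95
tool_pos: [0.4341, 0.34, 0.0585]
tcp_rot: [2.353, 2.081, 0.005]
wrist_force: [2.4, 0.4, 5.5]
width: -0.002
```

Request:
{"fn": "apply_moves", "kwargs": {
  "targets": [
    {"dx": 0,"dy": 0,"dz": 0.1,"wx": 0,"wy": 0,"wz": 0,"jaw": 0},
    {"dx": 0,"dy": 0,"dz": 0,"wx": 0,"wy": 0,"wz": 0,"jaw": 0}
  ]
}}

```text
time: 38.15
tool_pos: [0.4348, 0.34, 0.0567]
tcp_rot: [2.351, 2.081, 0.007]
wrist_force: [4.0, -0.7, 7.2]
width: 0.001
```

Request:
{"fn": "apply_moves", "kwargs": {
  "targets": [
    {"dx": 0,"dy": 0,"dz": 0.15,"wx": 0,"wy": 0,"wz": 0,"jaw": 0},
    {"dx": 0,"dy": 0,"dz": 0,"wx": 0,"wy": 0,"wz": 0,"jaw": 0},
    {"dx": 0,"dy": 0,"dz": 0,"wx": 0,"wy": 0,"wz": 0,"jaw": 0}
  ]
}}

```text
time: 38.45
tool_pos: [0.4355, 0.3401, 0.0554]
tcp_rot: [2.351, 2.08, 0.008]
wrist_force: [-0.8, -5.9, 25.4]
width: 0.005
```

Request:
{"fn": "apply_moves", "kwargs": {
  "targets": [
    {"dx": 0,"dy": -0.2,"dz": -0.6,"wx": 0,"wy": 0,"wz": 0,"jaw": 0},
    {"dx": 0,"dy": -0.2,"dz": -1,"wx": 0,"wy": 0,"wz": 0,"jaw": 0},
    {"dx": 0,"dy": 0,"dz": -1,"wx": 0,"wy": 0,"wz": 0,"jaw": 0},
    {"dx": 0,"dy": 0.1,"dz": -1,"wx": 0,"wy": 0,"wz": 0,"jaw": 0},
    {"dx": 0,"dy": 0.1,"dz": -1,"wx": 0,"wy": 0,"wz": 0,"jaw": 0}
  ]
}}

```text
time: 38.95
tool_pos: [0.4254, 0.3394, 0.1893]
tcp_rot: [-2.353, -2.082, 0.003]
wrist_force: [0.5, 0.1, 0.1]
width: 0.006
```

Request:
{"fn": "apply_moves", "kwargs": {
  "targets": [
    {"dx": 0,"dy": 0,"dz": -0.7,"wx": 0,"wy": 0,"wz": 0,"jaw": 0},
    {"dx": 0,"dy": 0,"dz": 0,"wx": 0,"wy": 0,"wz": 0,"jaw": 0},
    {"dx": 0,"dy": 0,"dz": 0,"wx": 0,"wy": 0,"wz": 0,"jaw": 0}
  ]
}}

```text
time: 39.25
tool_pos: [0.4256, 0.3396, 0.2087]
tcp_rot: [-2.353, -2.081, 0.001]
wrist_force: [0.1, -0.6, -0.7]
width: -0.001
```

```bash
python3 -c "
from h import *
s=bot.read_state();print(s['tool_pos'],s['wrist_force'])
c,s=shot('wrist','w29.png')
c,s=shot('side','s29.png',crop=(160,140,330,330),scale=3)"
```

```text
[0.42563653 0.33961205 0.20869983] [ 0.10596863 -0.6052826  -0.74394296]
```

View pics/w29.png

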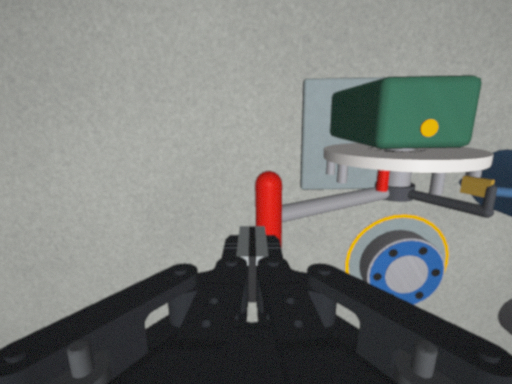

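View pics/s29.png

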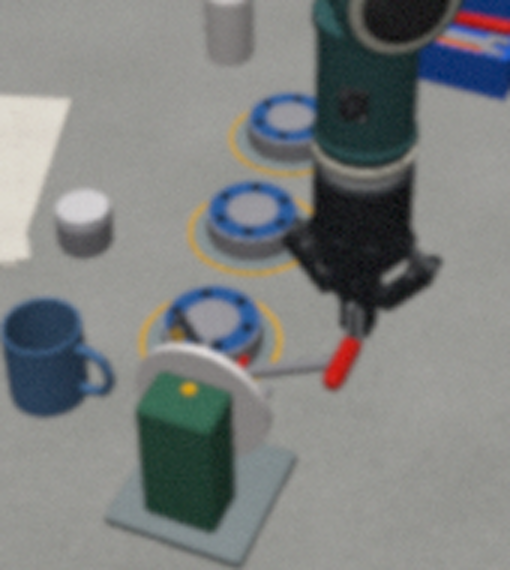

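Request:
{"fn": "apply_moves", "kwargs": {
  "targets": [
    {"dx": 0,"dy": 0.2,"dz": 0.5,"wx": 0,"wy": 0,"wz": 0,"jaw": 0},
    {"dx": 0,"dy": 0,"dz": 0.7,"wx": 0,"wy": 0,"wz": 0,"jaw": 0},
    {"dx": 0,"dy": -0.15,"dz": 0.7,"wx": 0,"wy": 0,"wz": 0,"jaw": 0},
    {"dx": 0,"dy": -0.1,"dz": 0.7,"wx": 0,"wy": 0,"wz": 0,"jaw": 0},
    {"dx": 0,"dy": -0.05,"dz": 0.7,"wx": 0,"wy": 0,"wz": 0,"jaw": 0}
  ]
}}

```text
time: 39.85
tool_pos: [0.422, 0.3399, 0.1071]
tcp_rot: [-2.352, -2.081, 0.004]
wrist_force: [1.2, -0.1, 4.4]
width: 0.003
```

Request:
{"fn": "apply_moves", "kwargs": {
  "targets": [
    {"dx": 0,"dy": 0.05,"dz": 0.7,"wx": 0,"wy": 0,"wz": 0,"jaw": 0},
    {"dx": 0,"dy": 0.15,"dz": 0.5,"wx": 0,"wy": 0,"wz": 0,"jaw": 0},
    {"dx": 0,"dy": 0.15,"dz": 0.3,"wx": 0,"wy": 0,"wz": 0,"jaw": 0},
    {"dx": 0,"dy": 0.1,"dz": 0.2,"wx": 0,"wy": 0,"wz": 0,"jaw": 0},
    {"dx": 0,"dy": 0,"dz": 0,"wx": 0,"wy": 0,"wz": 0,"jaw": 0}
  ]
}}

```text
time: 40.35
tool_pos: [0.4356, 0.3379, 0.0574]
tcp_rot: [-2.353, -2.08, 0.006]
wrist_force: [-4.3, -0.5, 1.9]
width: -0.005
```

Request:
{"fn": "apply_moves", "kwargs": {
  "targets": [
    {"dx": 0,"dy": 0,"dz": 0.15,"wx": 0,"wy": 0,"wz": 0,"jaw": 0},
    {"dx": 0,"dy": 0,"dz": 0,"wx": 0,"wy": 0,"wz": 0,"jaw": 0},
    {"dx": 0,"dy": 0,"dz": 0,"wx": 0,"wy": 0,"wz": 0,"jaw": 0}
  ]
}}

```text
time: 40.65
tool_pos: [0.4364, 0.3382, 0.056]
tcp_rot: [2.353, 2.081, -0.002]
wrist_force: [-7.2, -3.9, 12.5]
width: -0.004
```

Request:
{"fn": "apply_moves", "kwargs": {
  "targets": [
    {"dx": 0,"dy": 0,"dz": 0.1,"wx": 0,"wy": 0,"wz": 0,"jaw": 0},
    {"dx": 0,"dy": 0,"dz": 0,"wx": 0,"wy": 0,"wz": 0,"jaw": 0},
    {"dx": 0,"dy": 0,"dz": 0,"wx": 0,"wy": 0,"wz": 0,"jaw": 0}
  ]
}}

```text
time: 40.95
tool_pos: [0.4367, 0.3382, 0.0552]
tcp_rot: [2.352, 2.081, -0.002]
wrist_force: [-12.2, -6.8, 26.3]
width: 0.0
```

Request:
{"fn": "apply_moves", "kwargs": {
  "targets": [
    {"dx": 0,"dy": -0.2,"dz": -0.6,"wx": 0,"wy": 0,"wz": 0,"jaw": 0},
    {"dx": 0,"dy": -0.2,"dz": -1,"wx": 0,"wy": 0,"wz": 0,"jaw": 0},
    {"dx": 0,"dy": 0,"dz": -1,"wx": 0,"wy": 0,"wz": 0,"jaw": 0},
    {"dx": 0,"dy": 0.1,"dz": -1,"wx": 0,"wy": 0,"wz": 0,"jaw": 0},
    {"dx": 0,"dy": 0,"dz": -1,"wx": 0,"wy": 0,"wz": 0,"jaw": 0}
  ]
}}

```text
time: 41.45
tool_pos: [0.4293, 0.3398, 0.1916]
tcp_rot: [2.351, 2.08, 0.006]
wrist_force: [0.3, -0.2, -0.4]
width: -0.001
```

Request:
{"fn": "apply_moves", "kwargs": {
  "targets": [
    {"dx": 0,"dy": 0,"dz": -0.7,"wx": 0,"wy": 0,"wz": 0,"jaw": 0},
    {"dx": 0,"dy": 0,"dz": 0,"wx": 0,"wy": 0,"wz": 0,"jaw": 0},
    {"dx": 0,"dy": 0,"dz": 0,"wx": 0,"wy": 0,"wz": 0,"jaw": 0}
  ]
}}

```text
time: 41.75
tool_pos: [0.4285, 0.3397, 0.2107]
tcp_rot: [2.352, 2.081, 0.003]
wrist_force: [-0.9, 0.5, -1.3]
width: 0.004
```

```bash
python3 -c "
from h import *
s=bot.read_state();print(s['tool_pos'],s['wrist_force'])
c,s=shot('wrist','w30.png')"
```

```text
[0.42845479 0.33971967 0.21073251] [-0.88667123  0.45957166 -1.30209464]
```

View pics/w30.png

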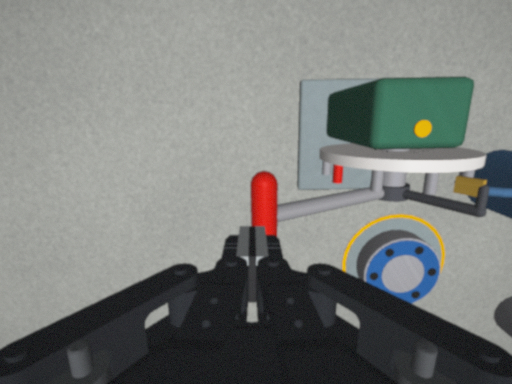

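Request:
{"fn": "apply_moves", "kwargs": {
  "targets": [
    {"dx": 0,"dy": 0.1,"dz": 0.5,"wx": 0,"wy": 0,"wz": 0,"jaw": 0},
    {"dx": 0,"dy": 0,"dz": 0.7,"wx": 0,"wy": 0,"wz": 0,"jaw": 0},
    {"dx": 0,"dy": -0.15,"dz": 0.7,"wx": 0,"wy": 0,"wz": 0,"jaw": 0},
    {"dx": 0,"dy": -0.1,"dz": 0.7,"wx": 0,"wy": 0,"wz": 0,"jaw": 0},
    {"dx": 0,"dy": -0.05,"dz": 0.7,"wx": 0,"wy": 0,"wz": 0,"jaw": 0}
  ]
}}

```text
time: 42.3
tool_pos: [0.4201, 0.3399, 0.1082]
tcp_rot: [-2.352, -2.081, 0.005]
wrist_force: [1.2, 0.2, 4.7]
width: 0.003
```

Request:
{"fn": "apply_moves", "kwargs": {
  "targets": [
    {"dx": 0,"dy": 0.05,"dz": 0.7,"wx": 0,"wy": 0,"wz": 0,"jaw": 0},
    {"dx": 0,"dy": 0.15,"dz": 0.5,"wx": 0,"wy": 0,"wz": 0,"jaw": 0},
    {"dx": 0,"dy": 0.15,"dz": 0.3,"wx": 0,"wy": 0,"wz": 0,"jaw": 0},
    {"dx": 0,"dy": 0.1,"dz": 0.3,"wx": 0,"wy": 0,"wz": 0,"jaw": 0},
    {"dx": 0,"dy": 0,"dz": 0,"wx": 0,"wy": 0,"wz": 0,"jaw": 0}
  ]
}}

```text
time: 42.8
tool_pos: [0.4345, 0.3381, 0.0565]
tcp_rot: [-2.353, -2.08, 0.006]
wrist_force: [-4.7, -1.0, 5.6]
width: 0.0
```

Request:
{"fn": "apply_moves", "kwargs": {
  "targets": [
    {"dx": 0,"dy": 0,"dz": 0.15,"wx": 0,"wy": 0,"wz": 0,"jaw": 0},
    {"dx": 0,"dy": 0,"dz": 0,"wx": 0,"wy": 0,"wz": 0,"jaw": 0},
    {"dx": 0,"dy": 0,"dz": 0,"wx": 0,"wy": 0,"wz": 0,"jaw": 0}
  ]
}}

```text
time: 43.1
tool_pos: [0.4353, 0.3383, 0.0553]
tcp_rot: [2.353, 2.081, -0.003]
wrist_force: [-8.9, -5.3, 21.7]
width: 0.003
```

Request:
{"fn": "apply_moves", "kwargs": {
  "targets": [
    {"dx": 0,"dy": 0,"dz": 0.05,"wx": 0,"wy": 0,"wz": 0,"jaw": 0},
    {"dx": 0,"dy": 0,"dz": 0,"wx": 0,"wy": 0,"wz": 0,"jaw": 0}
  ]
}}

```text
time: 43.3
tool_pos: [0.4355, 0.3383, 0.0549]
tcp_rot: [2.353, 2.081, -0.002]
wrist_force: [-11.2, -7.3, 28.5]
width: -0.001
```

Request:
{"fn": "apply_moves", "kwargs": {
  "targets": [
    {"dx": 0,"dy": -0.2,"dz": -0.6,"wx": 0,"wy": 0,"wz": 0,"jaw": 0},
    {"dx": 0,"dy": -0.2,"dz": -1,"wx": 0,"wy": 0,"wz": 0,"jaw": 0},
    {"dx": 0,"dy": 0,"dz": -1,"wx": 0,"wy": 0,"wz": 0,"jaw": 0},
    {"dx": 0,"dy": 0,"dz": -1,"wx": 0,"wy": 0,"wz": 0,"jaw": 0},
    {"dx": 0,"dy": 0,"dz": -1,"wx": 0,"wy": 0,"wz": 0,"jaw": 0}
  ]
}}

```text
time: 43.8
tool_pos: [0.4243, 0.34, 0.1904]
tcp_rot: [2.352, 2.08, 0.002]
wrist_force: [0.9, 1.0, 0.3]
width: 0.002
```

Request:
{"fn": "apply_moves", "kwargs": {
  "targets": [
    {"dx": 0,"dy": 0,"dz": -0.9,"wx": 0,"wy": 0,"wz": 0,"jaw": 0},
    {"dx": -0.3,"dy": 0,"dz": -0.9,"wx": 0,"wy": 0,"wz": 0,"jaw": 0},
    {"dx": -1,"dy": 0,"dz": 0,"wx": 0,"wy": 0,"wz": 0,"jaw": 0},
    {"dx": -1,"dy": 0,"dz": 0,"wx": 0,"wy": 0,"wz": 0,"jaw": 0},
    {"dx": -1,"dy": 0,"dz": 0,"wx": 0,"wy": 0,"wz": 0,"jaw": 0}
  ]
}}

```text
time: 44.3
tool_pos: [0.4118, 0.2409, 0.2432]
tcp_rot: [2.352, 2.081, 0.001]
wrist_force: [-0.1, 0.4, -0.4]
width: -0.0
```

Request:
{"fn": "apply_moves", "kwargs": {
  "targets": [
    {"dx": -1,"dy": 0,"dz": 0,"wx": 0,"wy": 0,"wz": 0,"jaw": 0},
    {"dx": -1,"dy": 0,"dz": 0,"wx": 0,"wy": 0,"wz": 0,"jaw": 0},
    {"dx": -1,"dy": 0,"dz": 0,"wx": 0,"wy": 0,"wz": 0,"jaw": 0},
    {"dx": -0.5,"dy": 0,"dz": 0,"wx": 0,"wy": 0,"wz": 0,"jaw": 0},
    {"dx": 0,"dy": 0,"dz": 0,"wx": 0,"wy": 0,"wz": 0,"jaw": 0}
  ]
}}

```text
time: 44.8
tool_pos: [0.3986, 0.1359, 0.243]
tcp_rot: [2.355, 2.077, -0.0]
wrist_force: [-0.2, 0.2, 0.2]
width: -0.001
```

```bash
python3 -c "
from h import *
c,s=shot('wrist','w31.png');print(s['tool_pos'],s['wrist_force'],s['time'])
t,s=shot('top','t31.png',scale=1.5);print(covers(t,None,[(.606,.187),(.614,.0175),(.6225,-.1525)]))
P=rings(t,None)
for g in [(.6226,-.1524),(.614,.0174),(.606,.187)]: print(fitc(P,g))
c,s=shot('side','s31.png',scale=1.5)"
```

```text
[0.39859541 0.13588254 0.24296834] [-0.20952321  0.18005864  0.24740917] 44.8
[(array([0.6037, 0.1874]), 0.0465, 385), (array([0.6144, 0.0176]), 0.0461, 381), (array([ 0.6215, -0.1522]), 0.0464, 382)]
(array([ 0.6224, -0.1525,  0.0684]), 232)
(array([0.6141, 0.0174, 0.0683]), 232)
(array([0.6058, 0.1871, 0.0684]), 226)
```

View pics/t31.png

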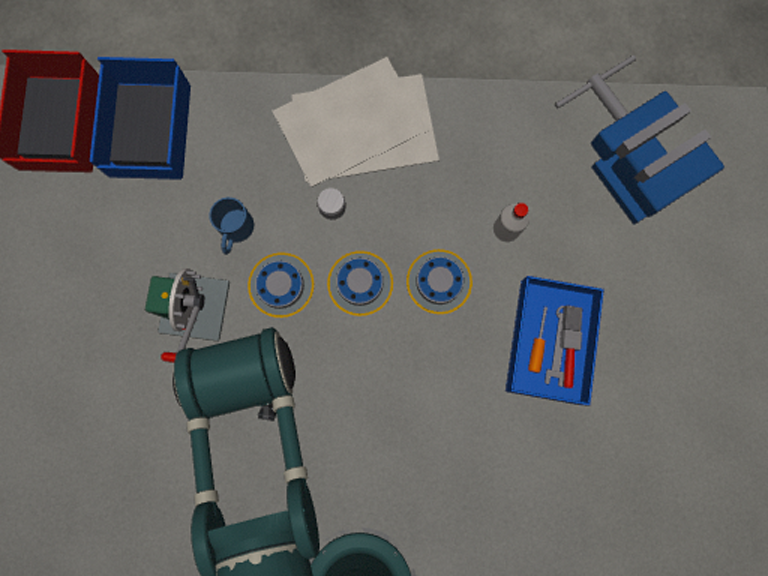

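View pics/s31.png

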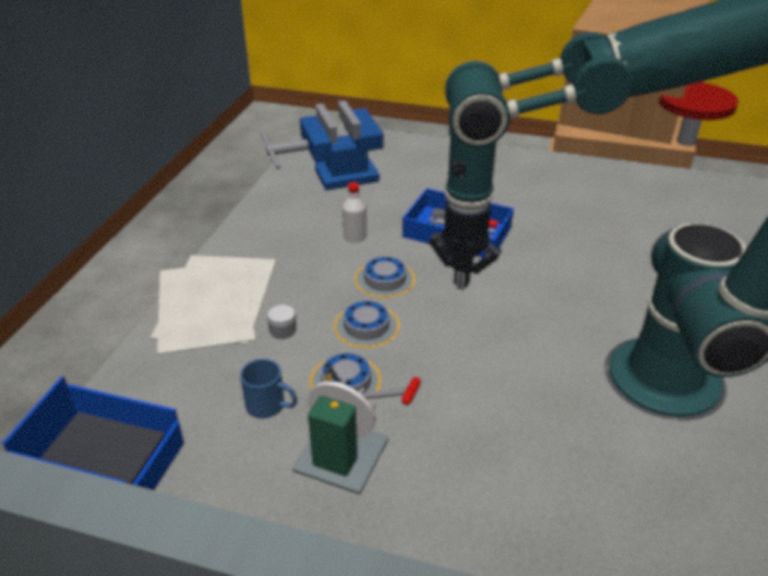

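View pics/w31.png

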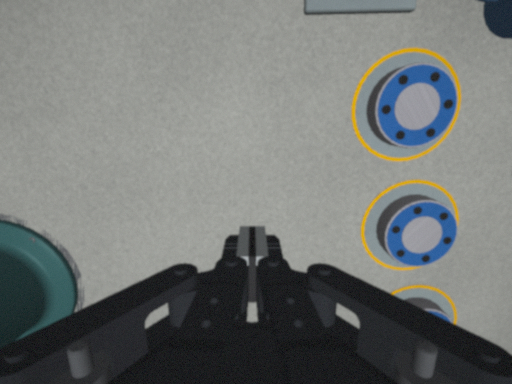

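```bash
python3 -c "
from workcell import job
print(job.finish_job())"
```

```text
the job is handed in; nothing more can be done
None
```

The job is done and handed in at about 45 s of the 210 s. No verdict is reported, so these are my own checks.

- **Tools:** the wrench, screwdriver and brush lie inside the blue bin, confirmed in the last top image. The first grasp of the wrench closed above it; I lowered the gripper about 5 mm and it then held.
- **Covers:** I pushed all three flat along the bench, one into each ring. In the last top image their centres are about 1–2 mm from the ring centres; the limit is 18 mm.
- **Counter:** I gave three strokes only after all the covers were in place. Each went to the stop, where the force rose to 25–29 N. The wheel's red pin was seen to advance after strokes 1 and 2, but I did not view it after stroke 3. The lever bar is back at its starting height in the side view.
- **Bystanders:** the spray bottle, mug and grease can look unmoved, and the gripper was clear of everything at hand-in.

The top and wrist cameras disagreed by about 4 mm in x, so each cover was measured against its ring with the same camera.

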